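Close a honey pot in the lid press and hold it

TASK

Stand the honey pot with the mint-green lid in the white nest of the lid press, turned so that the lid's pull tab lies between the two brass pins, and take your hand off it. Then swing the sprung press arm down until it is level and its pointer stands in the green field, which presses the snap lid home, never on into the red. Keep holding it there so that the lid's liner can bond: finish while still holding the arm, with the other goods left where they are.

Things in the scene. Friction and masses are not known exactly. Their poses are not given: they have to be found in the camera images.
- pot_centre (a point): centre of the honey pot to be closed, 30 mm above its underside. Round honey-coloured pot, 56 mm diameter up to 38 mm, paper label, standing on the right part of the counter; with its mint-green lid still up it is 59 mm tall, with the lid home 54 mm; 0.18 kg. Its glass can be gripped 12 to 38 mm above its underside; do so across the tab (fingers either side of the line pot axis - tab). Local z is up the pot axis, local x points to the pull tab
- lid_tab (a point): middle of the pull tab of the mint-green snap lid (a tongue 12 mm wide and 3 mm thick that stands out to 43 mm from the pot axis); this point lies 38 mm from the axis, 46.5 mm above the pot's underside while the lid is up. The lid (54 mm diameter) turns with the pot
- pot_lid (a joint): how far the snap lid has been pushed down on the pot, m: 0 = still up, 0.005 = fully home. It needs about 9 N and stays where it is
- nest (a point): centre of the nest floor of the lid press, 12 mm above the counter; the pot stands here. Local z up; local -x is the front of the press (the side of the pins), local +x points to the arm hinge. White jaws at front and back, 15 mm high above the floor, hold the pot with 1.8 mm of play all round and flare at the top; left and right are open for the fingers
- fork (a point): the mark for the pull tab: midway between the two brass pins in front of the nest, 38 mm from the nest's centre, at the height of the nest floor. The pins stand 40 mm in front of the nest centre, 7 mm thick, 20 mm clear between them, and reach 68 mm above the counter (56 mm above the nest floor)
- press_hinge (a point): middle of the hinge axis of the press arm, which is level and runs left-right (local y) 100 mm behind the nest centre, 105 mm above the counter. Local x points from the front of the press to the back
- press_grip (a point): middle of the wooden grip of the press arm, a round bar 18 mm thick and 60 mm long, parallel to the hinge axis and 190 mm from it, between two rails 72 mm apart inside. The arm is a U-shaped bail that a spring holds open, leaning 10 degrees back past upright; the grip then is 292 mm above the counter, and 105 mm above it when the arm is level. The bar does not spin: it turns between the fingers as the arm swings. This point turns with the arm; its local y stays along the bar
- press_arm (a joint): angle of the press arm, rad: 0 = open as the spring holds it, 1.745 = level, growing as it is swung forward and down. The green field is 1.695 to 1.795, the red begins beyond 1.805 and a stop is at 1.845. The sprung foot under the arm meets the lid at about 1.63; at level the grip needs about 15 N downward (the return spring alone 4 to 6 N), and the arm springs open again when let go
- press_foot: the pressure foot of the arm, a black rubber pad 39 mm across on a sprung stem, half-way along the arm; its origin lies on the arm's line, 100 mm from the hinge axis, and the pad 45 mm below that when the arm is level. It gives by up to 14 mm, with 12 N at first and about 17 N when the arm is level on a closed pot
- honey_jar: bystander: honey jar with yellow lid, 54 mm diameter, 75 mm tall, origin under its centre
- cream_jar: bystander: small jar with white lid, 50 mm diameter, 60 mm tall, origin under its centre
- blue_box: bystander: blue gift box with bow, 64 x 67 x 64 mm, origin under its centre
- red_tin: bystander: round red tin, 69 mm diameter, 42 mm tall, origin under its centre
- hat_box: bystander, fixed: round purple hat box on edge with small sweet bags beside it, between the pot and the press; it takes up about 140 mm in x and 200 mm in y (x 0.42 to 0.56, y -0.08 to 0.12 m) and is 221 mm high: carry the pot over it

How it is judged (in metres and radians):
On the way, in this order (a step that is already met when the one before it is completed fails the run):
1. the pot stands in the nest with its pull tab between the pins and its lid still up, and the hand has let go of it (horizontal distance between pot_centre and nest below 0.005 m and z of pot_centre in the frame of nest below 0.034 m and horizontal distance between lid_tab and fork below 0.008 m and value of joint pot_lid below 0.004 m and contact force between the fingers and honey_pot below 0.2 N), for 0.2 s.
2. the arm has pressed the lid home and is held in the green field (value of joint pot_lid above 0.004 m and value of joint press_arm between 1.695 and 1.795 rad and contact force between press_foot and honey_pot above 8 N), for 0.3 s.
At the end, for the whole second after the job is handed in: Still held by the robot, the press arm is level within 0.05 rad (1.695 to 1.795) and presses the lid with over 8 N; the lid is at least 4 mm down; the pot stands on the nest floor within 5 mm of its centre, its tab within 8 mm of the mark between the pins (all of step 2 and contact force between the fingers and press_arm above 2 N and horizontal distance between pot_centre and nest below 0.005 m and z of pot_centre in the frame of nest below 0.034 m and horizontal distance between lid_tab and fork below 0.008 m); the arm keeps its last pose, push and grip.
It fails at once if the press arm is driven on into the red (value of joint press_arm above 1.81 rad).
It fails at once if the honey pot is tipped over (angle between pot_centre's own z axis and vertical above 0.7 rad).
It fails at once if one of the other goods is knocked out of its place (distance of any of honey_jar, cream_jar, blue_box, red_tin from where it was at the start of the episode above 0.03 m).
It also fails if it takes over 67 s, if anything falls off the work surface, if the arm or the gripper's body presses on something with over 40 N, if the wrist force passes 120 N, or if a joint passes its speed limit or range.

ROBOT

A 7-joint arm with a two-finger parallel gripper is mounted at the origin on a cart in front of the work surface, level with it; the furniture and walls round the work are solid. World frame = base frame: x ahead of the robot, y to its left, z up, the work surface at z = 0. Lengths are in m, angles in degrees, forces in N, time in s.
With the tool pointing down it reaches from about 0.425 to 0.975 m from the base axis. Payload 16.7 kg.
Tool frame: the origin (TCP) lies midway between the tips of the shut fingers; the grasp point (between the pads) lies 19 mm behind it; y points along the fingers, z is the direction in which the jaws open and shut, and the axes are right-handed (so a half turn about y gives the same grasp; the last joint's range is limited). The gripper opens to 85 mm and grips with 20 to 120 N. Pads are 22 mm wide; open, the fingers measure 114 mm over their backs; the gripper's body (76 mm by 85 mm) begins 54 mm behind the grasp point. The pads swing forward as they close: fully open they stand 13 mm farther back than shut.
Start: joints at [-74.456, 24.414, 4.234, 92.017, -1.954, 63.644, -3.845], TCP at [0.276, 0.616, 0.231] pointing down, gripper open.
Joint ranges: [-163.25, 163.25], [-28.42, 122.38], [-70.27, 78.77], [12.13, 141.07], [-58.53, 238.53], [9.26, 117.41], [-156.51, 156.51]. Speed limits (degrees/s): [108.29, 108.29, 136.94, 136.94, 172.46, 172.46, 172.46].

INTERFACE

Orientations are given as [roll, pitch, yaw] about the fixed x, y, z axes, in that order (R = Rz(yaw) Ry(pitch) Rx(roll)).
In Python, from bench import manip gives the robot as it stands. The module is installed in compiled form; this text tells all that it offers.
- The arm moves only by the shell command python3 -m jog 'ROWS' [FORCE]. ROWS is JSON, one flat list of numbers, 5 for each row, row after row: the shift along the tool's x, y, z each as a share of 1 m, from -1 to 1, then the turn about the tool's y as a share of pi rad, from -1 to 1, then the closure, from -1 (fully open) to 1 (shut). In form: [x, y, z, roll, claw, x, y, z, roll, claw, ...]. A call has 1 to 10 rows; each row is the pose to reach, as a shift and turn from the pose commanded when the call began, along the tool's axes at that moment, turning the shorter way round; what a row does not reach only later rows make up. A row lasts 1/10 s, in which the tool goes at most 50 mm and 8.59 degrees, less where a joint would pass 70% of its speed; a pose out of reach is approached as far as the arm can. A call with a number of a shift or a turn outside -1 to 1 is refused whole. A call with a gripper value outside its range is refused whole. The fingers move at their own pace and stop on an object; FORCE is the grip in N (left out, the last holds). Time passes only in rows, so rows that repeat a pose let the fingers close. It gives the time, the measured TCP pose, the force and the opening at its end, in the units of the state.
- manip.state(): the state, without advancing time (a new reading comes with each control period).
- manip.read_camera(name): name is "scene" or "side" or "wrist"; returns the picture (420x560x3 uint8, red, green, blue); there is no depth.
- manip.camera_info(name): a dict with "K" (3x3 intrinsics, pixels), "distortion" ([k1, k2, p1, p2, k3] as OpenCV has them; the pictures are not rectified), "pose" (4x4, takes a point from camera to world coordinates). Camera axes: x right, y down, z forward; pixel columns grow to the right and rows downward; lengths in m; the calibration is good to about 2 mm. A picture is of the moment at which its call begins: read the wrist's pose just before it. camera_info takes no time and is no camera call; for the wrist camera it gives the pose at the moment of the call.
- manip.sign_off(): hands the job in, once; it reports no verdict.
The state is a dict: "clock": time; "joint_positions": joint angles; "joint_vel": joint speeds; "joint_torque": joint torques, N m; "ee_pos": TCP position; "tcp_rot": TCP orientation; "wrist_force": force on the tool from outside, world axes, zero at the start; "moment": the same for the moment, N m; "width": finger opening in m.
Only numpy, scipy, OpenCV 4.12 (cv2) and the standard library are available. Lean on these libraries where they do the work, as an engineer would, in place of code of your own. Each camera call takes 0.05 s, during which the arm holds its last target.

## Working session

There is one attempt and no reset: what is moved stays moved. The work goes in short steps, Python scripts to look and compute and a shell command to move; the robot and the scene stay as the last step left them, time stands still between calls to the robot, and variables do not carry over. Pictures are saved under pics/ and viewed, and the job is handed in when it is done.

```bash
mkdir -p pics; ls
python3 - <<'E'
from bench import manip
import cv2,numpy as np
print(manip.state())
for n in ["scene","side","wrist"]:
    im=manip.read_camera(n); cv2.imwrite(f"pics/{n}0.png",im[:,:,::-1])
    i=manip.camera_info(n); print(n,np.round(i["K"],1).tolist(),i["distortion"],np.round(i["pose"],4).tolist())
E
```

```text
pics
{'clock': 0.0, 'joint_positions': array([-74.45650248,  24.45012791,   4.23181386,  92.05115332,
        -1.95216853,  63.64271601,  -3.8447619 ]), 'joint_vel': array([-0.03486637,  0.06401756,  0.02008596, -0.07898883,  0.0369068 ,
        0.05073028, -0.0527288 ]), 'joint_torque': array([-1.08870205e-03, -9.49829865e+01,  3.76069486e+00, -4.63503242e+01,
        1.93407945e-02,  1.01202104e-02,  2.45525413e-07]), 'ee_pos': array([0.27559984, 0.61574348, 0.23061367]), 'tcp_rot': array([-9.00715138e+01, -6.97126146e-03, -2.41109302e+01]), 'wrist_force': array([0.53008703, 0.80650444, 0.79917722]), 'moment': array([0.01956496, 0.02962315, 0.03617931]), 'width': 0.08554666554287696}
scene [[520.1, 0.0, 275.4], [0.0, 520.1, 217.5], [0.0, 0.0, 1.0]] [-0.15561638  0.          0.          0.          0.        ] [[0.867, -0.2477, 0.4324, -0.143], [-0.4982, -0.4459, 0.7436, -1.1657], [0.0086, -0.8602, -0.51, 0.9855], [0.0, 0.0, 0.0, 1.0]]
side [[415.0, 0.0, 274.2], [0.0, 415.0, 208.6], [0.0, 0.0, 1.0]] [-0.05443982  0.          0.          0.          0.        ] [[0.8228, -0.3473, 0.4498, 0.02], [-0.5678, -0.4703, 0.6755, -0.7206], [-0.023, -0.8113, -0.5842, 0.8276], [0.0, 0.0, 0.0, 1.0]]
wrist [[322.2, 0.0, 277.4], [0.0, 322.2, 205.0], [0.0, 0.0, 1.0]] [-0.04482869  0.          0.          0.          0.        ] [[0.408, 0.8645, 0.2935, 0.1995], [0.913, -0.3861, -0.1322, 0.6499], [-0.001, 0.3219, -0.9468, 0.3727], [0.0, 0.0, 0.0, 1.0]]
```

View pics/scene0.png

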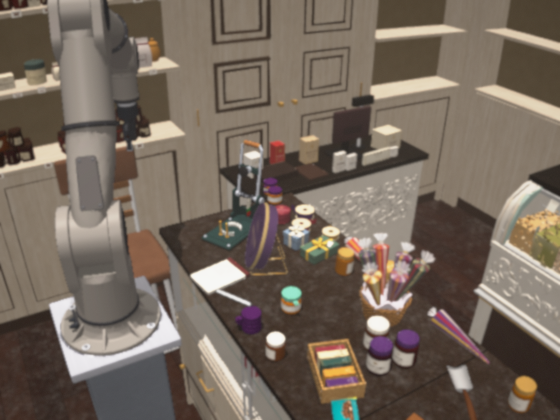

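View pics/side0.png

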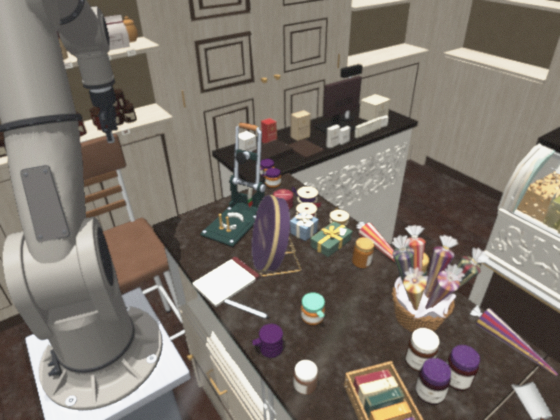

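View pics/wrist0.png

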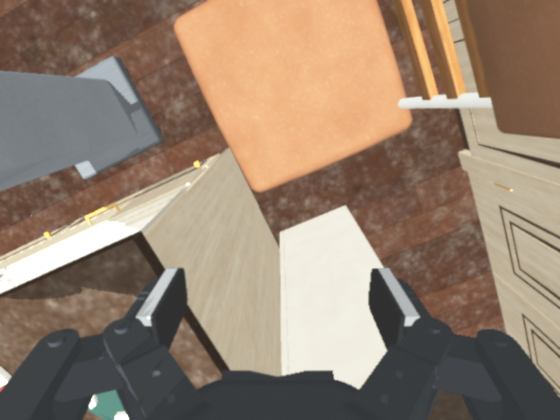

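The scene shows the mint-lid pot near (313,308) in side and (291,298) in scene. The press is near (235,215), with the arm open. I'll enlarge both.

```bash
cat > h.py <<'E'
from bench import manip
import cv2,numpy as np
def crop(src,dst,x0,y0,w,h,s):
    im=cv2.imread(src)[y0:y0+h,x0:x0+w]
    cv2.imwrite(dst,cv2.resize(im,None,fx=s,fy=s,interpolation=cv2.INTER_CUBIC))
def ray(info,u,v):
    K=np.array(info["K"]);d=np.array(info["distortion"]);P=np.array(info["pose"])
    p=cv2.undistortPoints(np.array([[[u,v]]],float),K,d)[0,0]
    r=P[:3,:3]@np.array([p[0],p[1],1]); return P[:3,3],r
def atz(info,u,v,z):
    o,r=ray(info,u,v); return o+r*(z-o[2])/r[2]
def tri(obs):
    A=np.zeros((3,3));b=np.zeros(3)
    for info,u,v in obs:
        o,r=ray(info,u,v);r=r/np.linalg.norm(r);M=np.eye(3)-np.outer(r,r);A+=M;b+=M@o
    x=np.linalg.solve(A,b);return x
def proj(info,X):
    P=np.linalg.inv(np.array(info["pose"]))
    rv,_=cv2.Rodrigues(P[:3,:3]); 
    return cv2.projectPoints(np.atleast_2d(np.array(X,float)),rv,P[:3,3],np.array(info["K"]),np.array(info["distortion"]))[0][:,0]
E
python3 - <<'E'
from h import *
crop("pics/side0.png","pics/s_press.png",195,115,110,135,4.4)
crop("pics/side0.png","pics/s_pot.png",280,275,70,60,9)
crop("pics/scene0.png","pics/c_press.png",195,135,110,120,5)
crop("pics/scene0.png","pics/c_pot.png",260,275,70,60,9)
E
```

```text
(no output)
```

View pics/s_press.png

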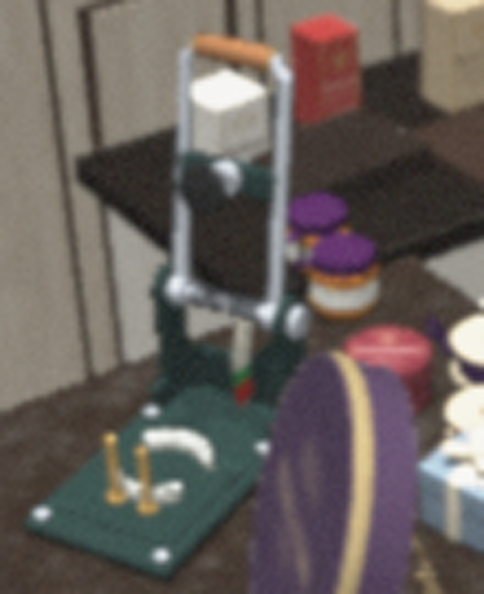

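View pics/s_pot.png

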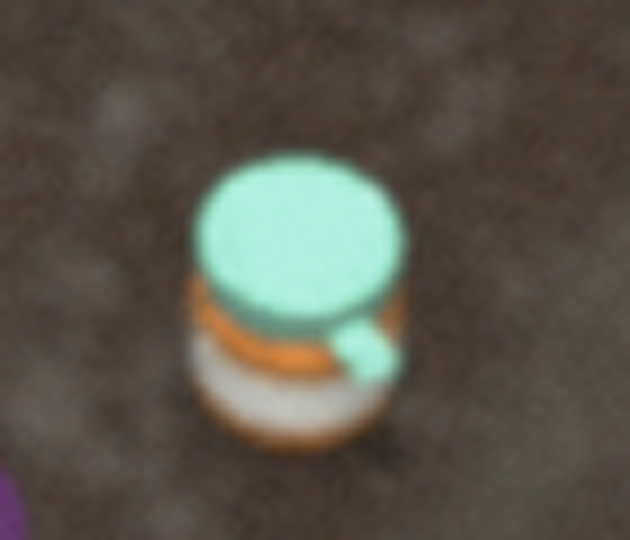

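View pics/c_press.png

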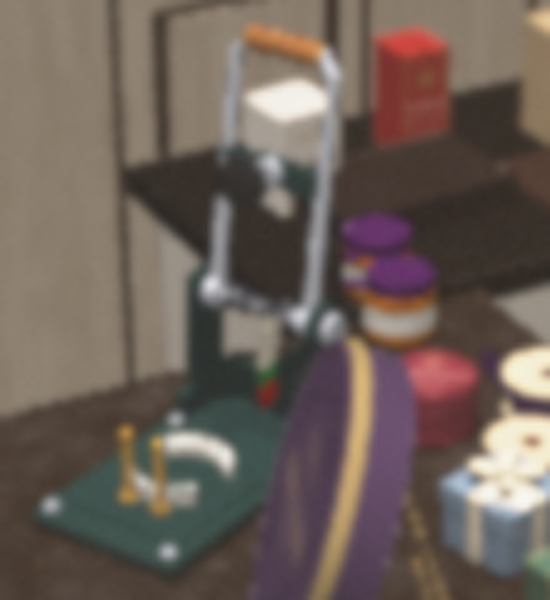

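View pics/c_pot.png

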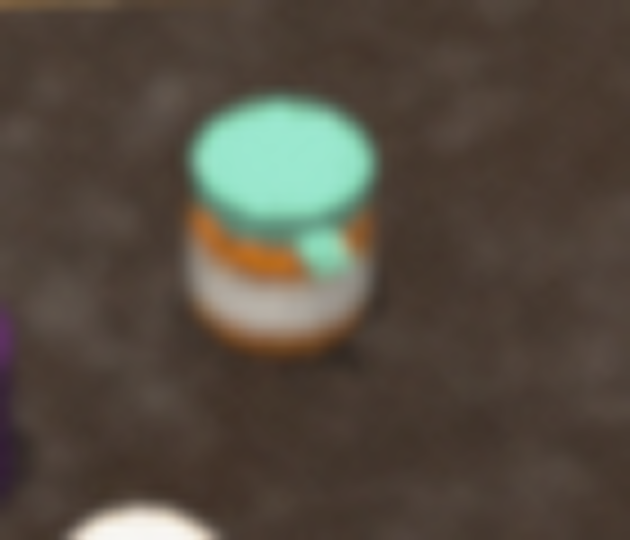

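Run:
```python
from h import *
S=manip.camera_info("side");C=manip.camera_info("scene")
s=lambda x,y:(S,195+x/4.4,115+y/4.4); c=lambda x,y:(C,195+x/5,135+y/5)
sp=lambda x,y:(S,280+x/9,275+y/9); cp=lambda x,y:(C,260+x/9,275+y/9)
def rep(n,a,b,z=None):
    print(n,"tri",np.round(tri([a,b]),4), *( [np.round(atz(*a,z)[:2],4),np.round(atz(*b,z)[:2],4)] if z else []))
rep("lid",sp(300,237),cp(283,158),.059)
rep("tabtip",sp(378,365),cp(332,262),.048)
rep("pinL",s(110,437),c(125,430),.068)
rep("pinR",s(143,449),c(158,441),.068)
rep("pinLbase",s(115,498),c(128,497),.012)
rep("pinRbase",s(150,508),c(161,510),.012)
rep("gripL",s(197,42),c(247,35),.292)
rep("gripR",s(275,54),c(323,50),.292)
rep("base corner screws FL",s(41,513),c(52,505),.012)
rep("FR",s(161,555),c(167,551),.012)
rep("BL",s(151,411),c(176,417),.012)
s0=(S,195+264/4.4,115+446/4.4);print("BR",atz(*s0,.012))
```

```text
lid tri [ 0.4605 -0.2169  0.0783] [ 0.4699 -0.204 ] [ 0.4753 -0.1964]
tabtip tri [ 0.4557 -0.2546  0.0669] [ 0.4651 -0.2431] [ 0.4693 -0.2357]
pinL tri [0.4302 0.1816 0.1084] [0.4526 0.2323] [0.4573 0.2437]
pinR tri [0.4388 0.15   0.114 ] [0.4644 0.2062] [0.4709 0.2196]
pinLbase tri [0.431  0.186  0.0536] [0.4517 0.235 ] [0.458  0.2463]
pinRbase tri [0.4475 0.1687 0.0481] [0.4665 0.2099] [0.471  0.2201]
gripL tri [0.5672 0.2673 0.3253] [0.5994 0.3288] [0.6069 0.3437]
gripR tri [0.6016 0.2254 0.3226] [0.6323 0.2783] [0.6403 0.2945]
base corner screws FL tri [0.3812 0.1983 0.056 ] [0.4004 0.2512] [0.4075 0.2625]
FR tri [0.4264 0.1154 0.0532] [0.4469 0.1599] [0.4526 0.172 ]
BL tri [0.4943 0.2444 0.0666] [0.5262 0.3135] [0.5344 0.3284]
BR [0.57222855 0.22394256 0.012     ]
```

Run:
```python
from h import *
for n in ["side","scene"]:
    I=manip.camera_info(n); print(I["K"],I["pose"])
    im=cv2.imread(f"pics/{n}0.png")
    pts=[[0.2756,.6157,.2306],[0,0,0],[.42,-.08,0],[.56,-.08,0],[.42,.12,0],[.56,.12,0],[.49,.02,.221]]
    for p in proj(I,pts): print(p); cv2.drawMarker(im,tuple(int(round(x)) for x in p),(0,255,0),cv2.MARKER_CROSS,8,1)
    cv2.imwrite(f"pics/{n}_mk.png",im[:,:420])
```

```text
[[415.04071588   0.         274.23595907]
 [  0.         415.04071588 208.55360695]
 [  0.           0.           1.        ]] [[ 0.82282342 -0.34727889  0.4498433   0.01998246]
 [-0.56783072 -0.47034091  0.67553512 -0.72062866]
 [-0.02301938 -0.81128096 -0.58420314  0.82763089]
 [ 0.          0.          0.          1.        ]]
[113.43500367 138.50590299]
[101.59841391 352.68072783]
[268.35407422 295.87936733]
[309.84231705 273.81416818]
[230.76256736 254.7208087 ]
[269.7656898  236.93248023]
[266.51041532 200.99115709]
[[520.12217855   0.         275.43811279]
 [  0.         520.12217855 217.45305547]
 [  0.           0.           1.        ]] [[ 0.86701239 -0.24765631  0.43238394 -0.14299935]
 [-0.49821199 -0.44586851  0.74363034 -1.165727  ]
 [ 0.00862163 -0.86015558 -0.50995887  0.9855365 ]
 [ 0.          0.          0.          1.        ]]
[131.52091236 150.09156856]
[110.2323367  321.32104814]
[254.98732761 292.25792531]
[294.75763861 278.38593254]
[226.3775419  258.61348774]
[263.77383113 247.04618024]
[259.11178096 208.089919  ]
```

View pics/side_mk.png

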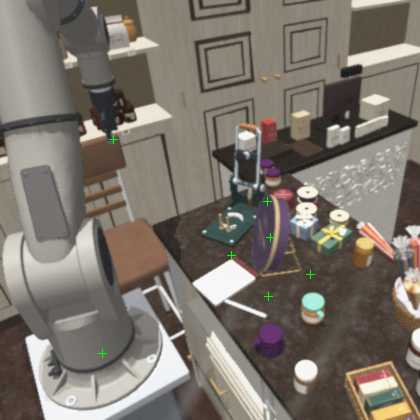

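View pics/scene_mk.png

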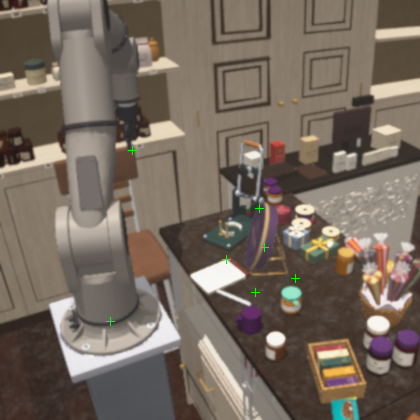

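Run:
```python
from h import *
crop("pics/side0.png","pics/s_arm.png",60,0,110,150,4)
crop("pics/scene0.png","pics/c_arm.png",60,0,110,160,3.7)
```

```text
(no output)
```

View pics/s_arm.png

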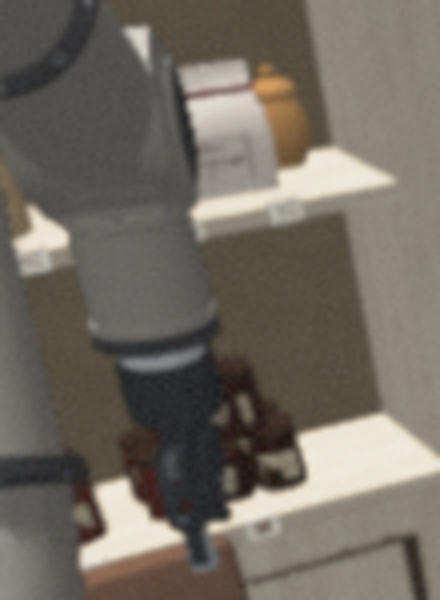

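View pics/c_arm.png

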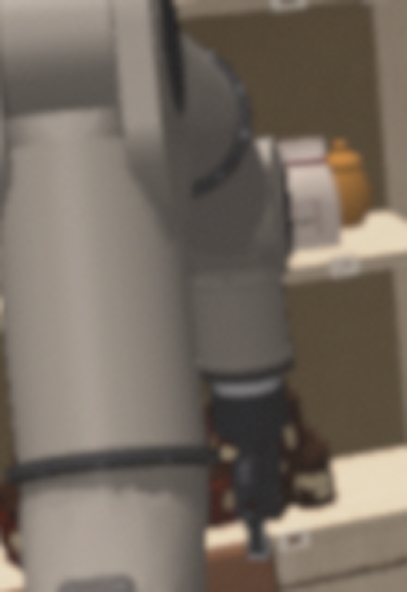

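```bash
python3 -m jog '[0.1,-0.12,-0.05,0.2,-1, 0.28,-0.19,-0.197,0.217,-1, 0.28,-0.19,-0.197,0.217,-1, 0.28,-0.19,-0.197,0.217,-1, 0.28,-0.19,-0.197,0.217,-1, 0.28,-0.19,-0.197,0.217,-1, 0.28,-0.19,-0.197,0.217,-1, 0.28,-0.19,-0.197,0.217,-1, 0.28,-0.19,-0.197,0.217,-1, 0.28,-0.19,-0.197,0.217,-1]'
python3 - <<'E'
from h import *
import json
I=manip.camera_info("wrist"); im=manip.read_camera("wrist"); cv2.imwrite("pics/w1.png",im[:,:,::-1])
json.dump({k:np.array(v).tolist() for k,v in I.items()},open("w1.json","w"))
s=manip.state();print(s["clock"],s["joint_positions"],s["ee_pos"],s["tcp_rot"],s["joint_vel"].max())
print(np.round(I["pose"],3).tolist())
E
```

```text
clock: 1.15
ee_pos: [0.4512, 0.3213, 0.4216]
tcp_rot: [-90.0, 0.0, -63.3]
wrist_force: [-0.2, 1.0, -0.4]
width: 0.0854
1.2 [-60.67954042   6.05389369  20.56653217  93.21945885  -2.16946353
  81.14194885 -13.04078094] [0.45037771 0.32228956 0.4209171 ] [-9.00297912e+01  1.38268499e-02 -6.31577944e+01] 0.8008524860115005
[[0.893, 0.426, 0.145, 0.413], [0.45, -0.846, -0.287, 0.395], [0.0, 0.321, -0.947, 0.564], [0.0, 0.0, 0.0, 1.0]]
```

View pics/w1.png

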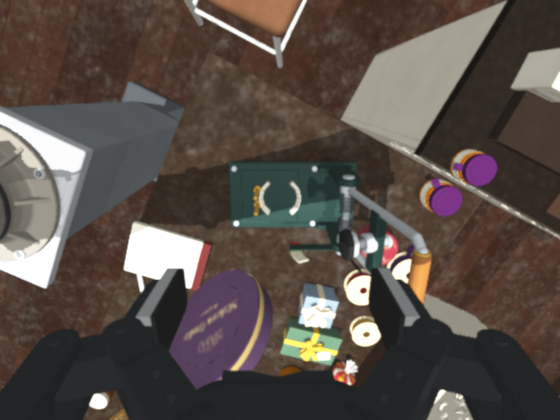

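Run:
```python
from h import *
crop("pics/w1.png","pics/w1c.png",220,150,160,120,5)
crop("pics/w1.png","pics/w1d.png",330,160,120,150,4)
```

```text
(no output)
```

View pics/w1c.png

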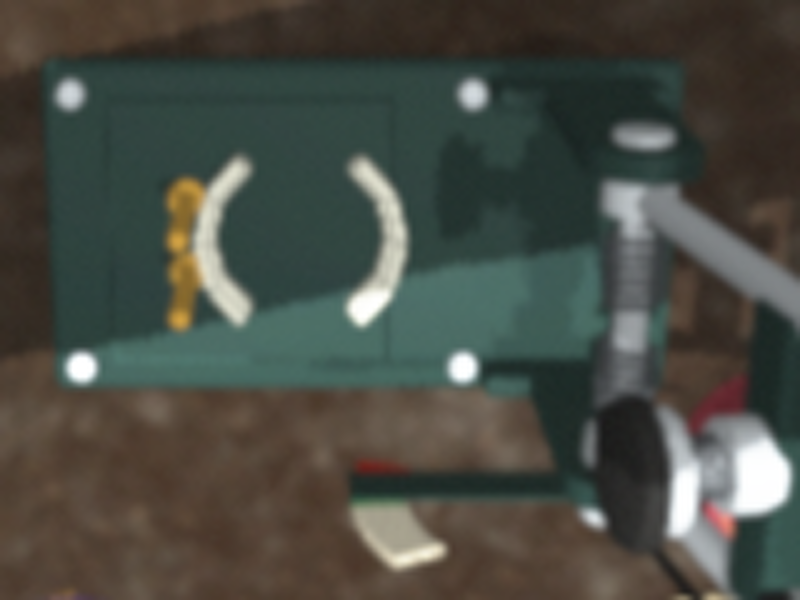

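View pics/w1d.png

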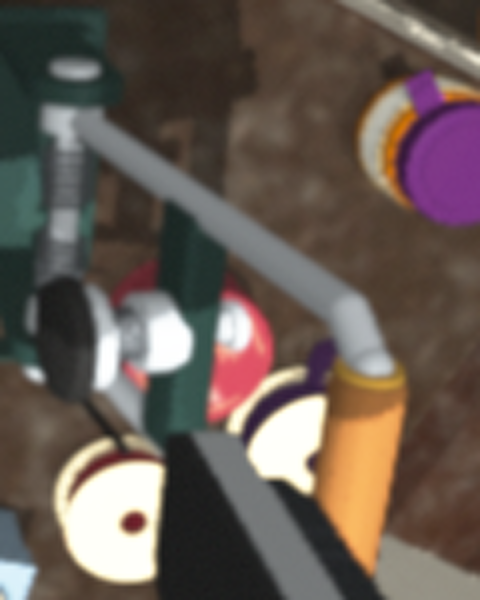

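Run:
```python
from h import *
import json
I=json.load(open("w1.json"))
c=lambda x,y:(I,220+x/5,150+y/5)
def p(n,x,y,z):
    X=atz(*c(x,y),z); print(n,np.round(X,4)); return X
a=p("pinL top",177,241,.068);b=p("pinR top",180,318,.068)
p("pinLb",187,196,.012);p("pinRb",183,268,.012)
print("sep",np.linalg.norm(a-b),"mid",(a+b)/2)
d=(a-b)[:2];print("press x dir deg",np.degrees(np.arctan2(d[1],d[0]))-90)
J=[p("jaw"+k,x,y,.027) for k,x,y in [("LT",242,160),("LB",242,318),("RT",357,160),("RB",357,318)]]
m=np.mean(J,0);print("jaw mid",m); 
p("lo",197,240,.027);p("ro",407,240,.027)
S=[p("scr"+k,x,y,.012) for k,x,y in [("FL",70,94),("BL",473,94),("FR",81,368),("BR",463,368)]]
for q,r in [(0,1),(2,3)]:
    d=S[r]-S[q];print("dir",np.degrees(np.arctan2(d[1],d[0])),np.linalg.norm(d))
d=S[0]-S[2];print("dirY",np.degrees(np.arctan2(d[1],d[0]))-90,np.linalg.norm(d))
g=lambda x,y:(I,330+x/4,160+y/4)
print("bar L end",atz(*g(370,368),.292),"bar edge mid",atz(*g(362,420),.295))
print("hinge L",atz(*c(640,135),.105),atz(*c(590,515),.105))
```

```text
pinL top [0.4524 0.2397 0.068 ]
pinR top [0.4647 0.2162 0.068 ]
pinLb [0.4527 0.2389 0.012 ]
pinRb [0.4631 0.2139 0.012 ]
sep 0.026473177442702292 mid [0.4585235  0.22796699 0.068     ]
press x dir deg 27.631077653503837
jawLT [0.463  0.2632 0.027 ]
jawLB [0.4886 0.2113 0.027 ]
jawRT [0.4983 0.281  0.027 ]
jawRB [0.525  0.2297 0.027 ]
jaw mid [0.49370747 0.24630593 0.027     ]
lo [0.4617 0.2303 0.027 ]
ro [0.5272 0.2633 0.027 ]
scrFL [0.4003 0.2538 0.012 ]
scrBL [0.5258 0.3171 0.012 ]
scrFR [0.4463 0.1618 0.012 ]
scrBR [0.5722 0.2252 0.012 ]
dir 26.746017937121113 0.1405263579614889
dir 26.749661972709852 0.14098253908533817
dirY 26.559362296351026 0.10289710640630396
bar L end [0.59880511 0.33299655 0.292     ] bar edge mid [0.60309283 0.32147559 0.295     ]
hinge L [0.55640702 0.3416697  0.105     ] [0.6057497  0.22797329 0.105     ]
```

```bash
python3 -m jog '[0.4745,0,-0.218,0.19,-1, 0.4745,0,-0.218,0.19,-1, 0.4745,0,-0.218,0.19,-1, 0.4745,0,-0.218,0.19,-1, 0.4745,0,-0.218,0.19,-1, 0.4745,0,-0.218,0.19,-1, 0.4745,0,-0.218,0.19,-1, 0.4745,0,-0.218,0.19,-1, 0.4745,0,-0.218,0.19,-1, 0.4745,0,-0.218,0.19,-1]' && python3 -m jog '[0.04,0.2,-0.02,0,-1, 0.04,0.2,-0.02,0,-1, 0.04,0.2,-0.02,0,-1, 0.04,0.2,-0.02,0,-1, 0.04,0.2,-0.02,0,-1, 0.04,0.2,-0.02,0,-1]'
python3 - <<'E'
from h import *
import json
I=manip.camera_info("wrist"); im=manip.read_camera("wrist"); cv2.imwrite("pics/w2.png",im[:,:,::-1])
json.dump({k:np.array(v).tolist() for k,v in I.items()},open("w2.json","w"))
s=manip.state();print(s["clock"],s["joint_positions"],s["ee_pos"],s["tcp_rot"],s["joint_vel"].max())
E
```

```text
clock: 2.2
ee_pos: [0.4695, -0.1783, 0.421]
tcp_rot: [-90.0, 0.0, -97.2]
wrist_force: [1.2, 0.3, -0.4]
width: 0.0852
clock: 2.8
ee_pos: [0.4445, -0.2143, 0.2211]
tcp_rot: [-90.2, -0.1, -97.4]
wrist_force: [1.3, -0.5, 0.6]
width: 0.0855
2.85 [-30.03343514  11.14616241  55.28371077 117.49049925 -10.92490062
  56.58429011  23.47225075] [ 0.44557024 -0.21443208  0.22243701] [-9.00063943e+01 -4.09220754e-02 -9.73322376e+01] 0.3175281562597249
```

View pics/w2.png

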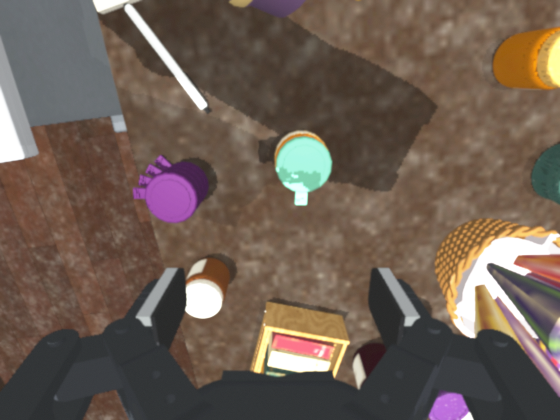

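Run:
```python
from h import *
crop("pics/w2.png","pics/w2c.png",255,115,100,110,5.4)
```

```text
(no output)
```

View pics/w2c.png

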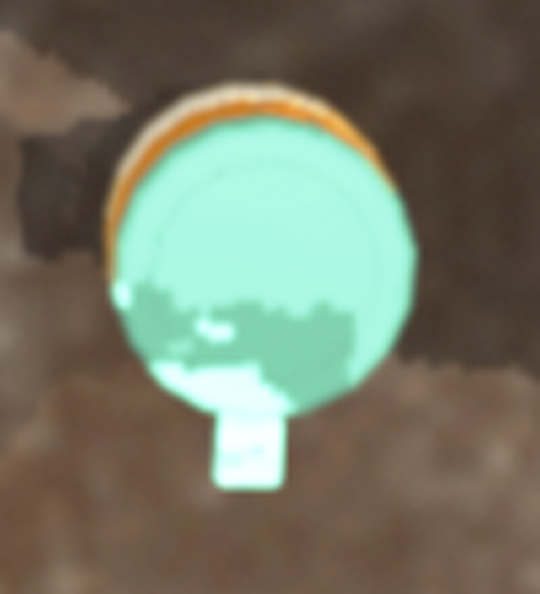

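Run:
```python
from h import *
import json
I=json.load(open("w2.json"))
c=lambda x,y:(I,255+x/5.4,115+y/5.4)
C=atz(*c(266,266),.059);T=atz(*c(248,488),.048)
print(C,T,np.linalg.norm((T-C)[:2]),np.degrees(np.arctan2(*(T-C)[:2][::-1])))
print("dia",np.linalg.norm(atz(*c(116,266),.059)-atz(*c(415,266),.059)))
print("mug",atz(I,172,195,.05),atz(I,207,190,.05),"brown",atz(I,205,300,.06))
s=manip.state();yaw=np.radians(s["tcp_rot"][2]);d=C-s["ee_pos"]
print("tool x",d[:2]@[np.cos(yaw),np.sin(yaw)],"z",d[:2]@[-np.sin(yaw),np.cos(yaw)])
```

```text
[ 0.47168123 -0.19708408  0.059     ] [ 0.46450037 -0.24186173  0.048     ] 0.045349776218043 -99.11078817729363
dia 0.05297797137336484
mug [ 0.33509892 -0.21338061  0.05      ] [ 0.37182491 -0.21275672  0.05      ] brown [ 0.34677652 -0.33498854  0.06      ]
tool x -0.02053848810569132 z 0.023683477219018534
```

```bash
python3 -m jog '[-0.0195,0.05,0.0237,0.01,-1, -0.0195,0.1,0.0237,0.01,-1, -0.0195,0.14,0.0237,0.01,-1, -0.0195,0.18,0.0237,0.01,-1, -0.0195,0.216,0.0237,0.01,-1, -0.0195,0.216,0.0237,0.01,-1, -0.0195,0.216,0.0237,0.01,-1]' && python3 -m jog '[0,0,0,0,0.5,0,0,0,0,0.5,0,0,0,0,1,0,0,0,0,1,0,0,0,0,1,0,0,0,0,1,0,0,0,0,1,0,0,0,0,1]' 45
python3 - <<'E'
from h import *
import json
im=manip.read_camera("wrist"); cv2.imwrite("pics/w3.png",im[:,:,::-1])
im=manip.read_camera("side"); cv2.imwrite("pics/s3.png",im[:,:,::-1])
E
```

```text
clock: 3.55
ee_pos: [0.4725, -0.1984, 0.0073]
tcp_rot: [-89.9, 0.0, -99.1]
wrist_force: [0.1, -1.1, 0.5]
width: 0.0852
clock: 4.35
ee_pos: [0.4723, -0.1984, 0.0075]
tcp_rot: [-89.8, 0.1, -99.1]
wrist_force: [-2.4, 4.2, 27.2]
width: 0.0552
```

View pics/w3.png

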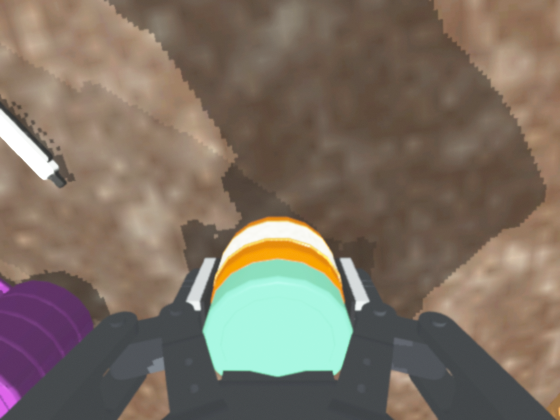

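```bash
python3 -m jog '[0,-0.01,0,0,1,0,-0.02,0,0,1,0,-0.05,0,0,1,0,-0.05,0,0,1]' 60
python3 - <<'E'
from h import *
im=manip.read_camera("wrist"); cv2.imwrite("pics/w4.png",im[:,:,::-1])
im=manip.read_camera("side"); cv2.imwrite("pics/s4.png",im[:,:,::-1])
crop("pics/s4.png","pics/s4c.png",230,200,160,130,4.5)
s=manip.state();print(s["ee_pos"],s["wrist_force"],s["width"])
E
```

```text
clock: 4.85
ee_pos: [0.4722, -0.1992, 0.0586]
tcp_rot: [-89.8, 0.0, -99.2]
wrist_force: [-1.1, 0.1, -1.5]
width: 0.0546
[ 0.47130566 -0.19829808  0.0562728 ] [ 0.70373633 -0.78042336 -2.56613735] 0.05456126333040508
```

View pics/w4.png

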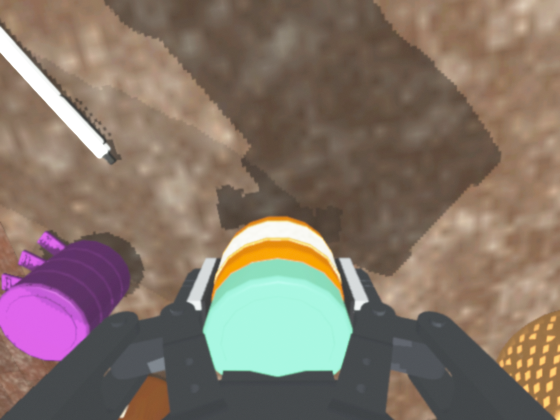

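View pics/s4c.png

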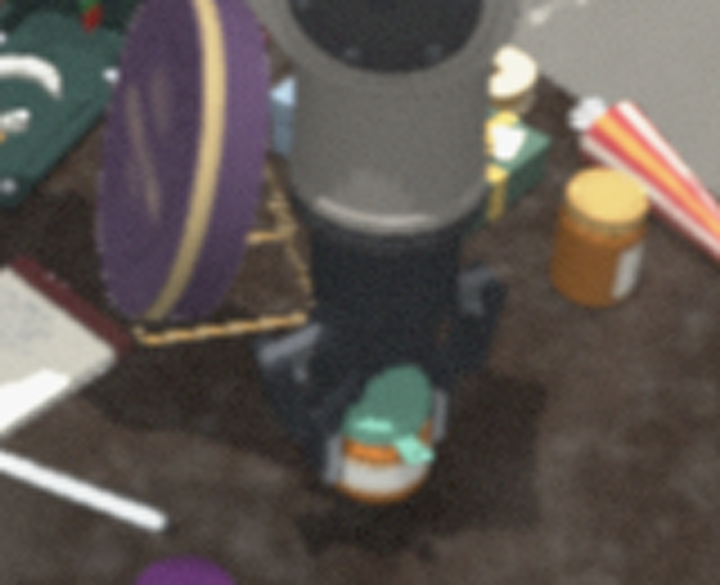

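Run:
```python
from h import *
I=manip.camera_info("wrist");s=manip.state();p=s["ee_pos"];yaw=np.radians(s["tcp_rot"][2])
crop("pics/w4.png","pics/w4c.png",180,200,200,190,4)
tx=np.array([np.cos(yaw),np.sin(yaw),0]);tz=np.array([-np.sin(yaw),np.cos(yaw),0])
for e in [-.004,0,.004]:
  for h in [.0515-.003,.0515,.0515+.003]:
    a=[p+tx*(e-.027)+[0,0,h],p+tx*e-tz*.027+[0,0,h],p+tx*e+tz*.027+[0,0,h],p+tx*(e-.028)+[0,0,h-.059+.038]]
    print(e,h,np.round(proj(I,a),1).tolist())
```

```text
-0.004 0.048499999999999995 [[279.1, 263.4], [203.2, 330.2], [354.6, 330.1], [278.7, 234.4]]
-0.004 0.0515 [[279.1, 268.0], [201.3, 336.1], [356.5, 336.0], [278.8, 237.6]]
-0.004 0.0545 [[279.2, 272.9], [199.4, 342.3], [358.5, 342.2], [278.8, 241.0]]
0 0.048499999999999995 [[279.1, 274.1], [204.1, 339.2], [353.6, 339.1], [278.7, 243.8]]
0 0.0515 [[279.1, 279.0], [202.3, 345.2], [355.5, 345.1], [278.8, 247.2]]
0 0.0545 [[279.2, 284.1], [200.4, 351.5], [357.5, 351.4], [278.8, 250.7]]
0.004 0.048499999999999995 [[279.0, 284.5], [204.9, 348.0], [352.7, 347.8], [278.7, 252.9]]
0.004 0.0515 [[279.1, 289.6], [203.2, 354.1], [354.5, 354.0], [278.7, 256.5]]
0.004 0.0545 [[279.1, 294.9], [201.4, 360.5], [356.4, 360.4], [278.8, 260.3]]
```

View pics/w4c.png

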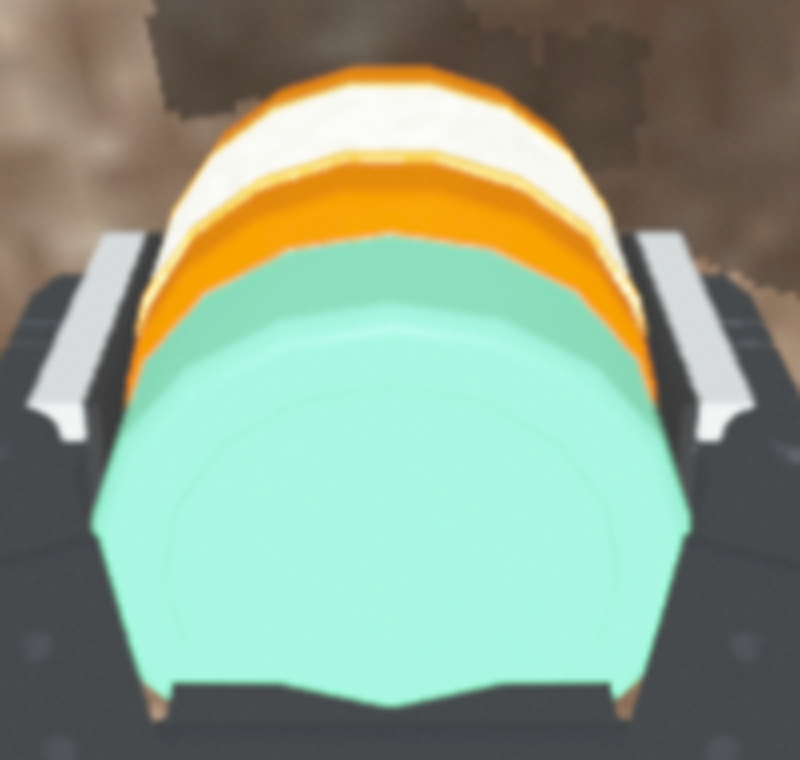

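```bash
python3 -m jog '[0,-0.05,0,0,1,0,-0.1,0,0,1,0,-0.15,0,0,1,0,-0.2,0,0,1,-0.02,-0.25,0,0,1,-0.04,-0.3,0,0,1,-0.08,-0.31,-0.005,-0.05,1,-0.13,-0.31,-0.01,-0.1,1,-0.17,-0.31,-0.015,-0.15,1,-0.22,-0.31,-0.02,-0.2,1]'
python3 - <<'E'
from bench import manip
import numpy as np
s=manip.state();print(s["ee_pos"],s["tcp_rot"],s["width"])
yaw=np.radians(s["tcp_rot"][2]);d=np.array([.5,.17])-s["ee_pos"][:2]
print("tool x",d@[np.cos(yaw),np.sin(yaw)],"z",d@[-np.sin(yaw),np.cos(yaw)])
E
```

```text
clock: 5.95
ee_pos: [0.4853, 0.0227, 0.3653]
tcp_rot: [-90.0, 0.1, -64.5]
wrist_force: [1.1, -0.4, -0.1]
width: 0.0545
[0.48533885 0.02268426 0.36530682] [-8.99619731e+01  6.05385991e-02 -6.44727508e+01] 0.05454895610864202
tool x -0.12661675673264322 z 0.0767142259790961
```

```bash
python3 -m jog '[-0.1,0,0.06,0,1,-0.126,0,0.077,0,1,-0.126,0,0.077,0,1,-0.126,0,0.077,0,1,-0.126,0,0.077,0,1]'
python3 - <<'E'
from h import *
import json
I=manip.camera_info("wrist"); im=manip.read_camera("wrist"); cv2.imwrite("pics/w5.png",im[:,:,::-1])
json.dump({k:np.array(v).tolist() for k,v in I.items()},open("w5.json","w"))
s=manip.state();print(s["clock"],s["joint_positions"],s["ee_pos"],s["tcp_rot"])
E
```

```text
clock: 6.45
ee_pos: [0.5016, 0.1693, 0.3644]
tcp_rot: [-90.1, -0.1, -64.7]
wrist_force: [1.3, -0.2, -1.2]
width: 0.0542
6.5 [-64.73210172   4.88109819  42.77781383 102.2264712   -3.3957684
  74.28541448   4.06895772] [0.5017628  0.16792984 0.36470395] [-9.00745018e+01 -4.01378877e-02 -6.47978518e+01]
```

View pics/w5.png

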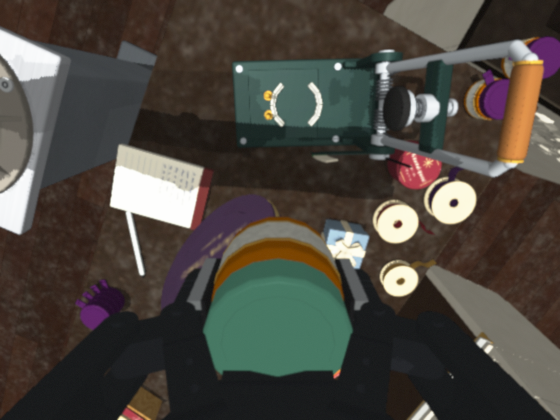

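Run:
```python
from h import *
crop("pics/w5.png","pics/w5c.png",225,45,125,110,6)
crop("pics/w5.png","pics/w5d.png",370,30,190,150,4)
```

View pics/w5c.png

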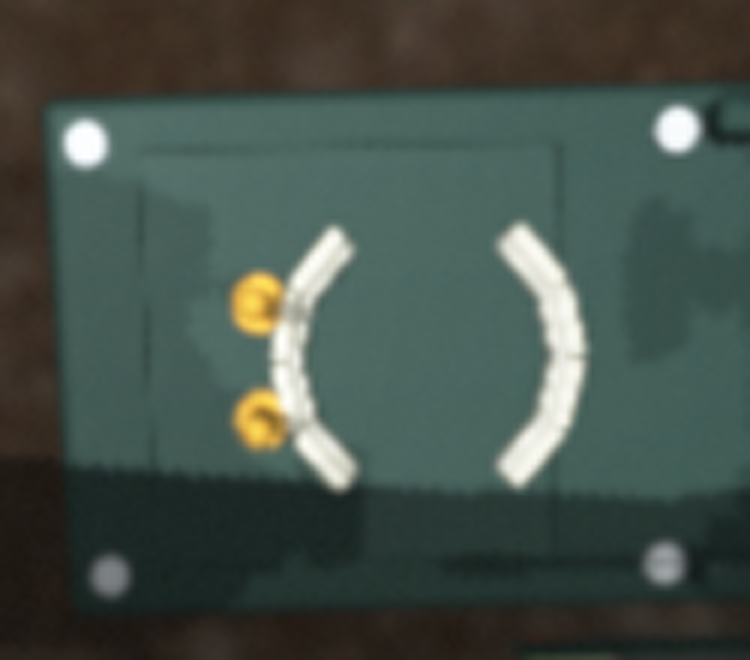

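View pics/w5d.png

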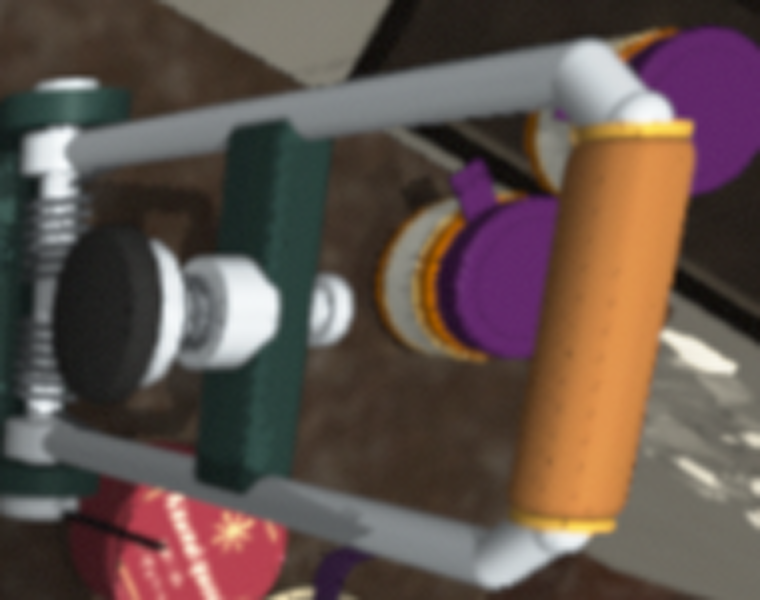

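Run:
```python
from h import *
import json
I=json.load(open("w5.json"))
c=lambda x,y:(I,225+x/6,45+y/6);g=lambda x,y:(I,370+x/4,30+y/4)
a=atz(*c(257,303),.068);b=atz(*c(260,420),.068);m=(a+b)/2
print(a,b,np.linalg.norm(a-b),"mid",m)
S=[atz(*c(x,y),.012) for x,y in [(86,144),(678,130),(110,577),(664,563)]]
for q,r in [(0,1),(2,3)]:
    d=S[r]-S[q];an=np.degrees(np.arctan2(d[1],d[0]));print("dir",an,np.linalg.norm(d))
an=np.radians(26.75);ux=np.array([np.cos(an),np.sin(an)])
print("nest from pins",m[:2]+.04*ux)
J=[atz(*c(x,y),.027) for x,y in [(343,242),(344,478),(510,237),(512,475)]]
print("jaw mid",np.mean(J,0))
print("lr",(atz(*c(271,357),.027)+atz(*c(585,353),.027))/2)
print("screw mid minus",np.mean(S,0))
e1=atz(*g(633,130),.297);e2=atz(*g(565,525),.297);print("bar",e1,e2,(e1+e2)/2,np.linalg.norm(e1-e2),"expected from nest",(m[:2]+.173*ux))
```

```text
[0.45375453 0.23901673 0.068     ] [0.46465534 0.21704477 0.068     ] 0.024527427395030697 mid [0.45920494 0.22803075 0.068     ]
dir 26.684158387667686 0.1407740344087817
dir 26.84075743422617 0.14037011622028678
nest from pins [0.49492409 0.24603469]
jaw mid [0.49464321 0.24411149 0.027     ]
lr [0.49428655 0.24523141 0.027     ]
screw mid minus [0.48600806 0.23969118 0.012     ]
bar [0.59585585 0.32992232 0.297     ] [0.62447424 0.2751919  0.297     ] [0.61016505 0.30255711 0.297     ] 0.06176107825329014 expected from nest [0.61369029 0.30589778]
```

```bash
python3 -m jog '[-0.03,0,0.01,0.05,1,-0.0728,0,0.0274,0.1,1,-0.0728,0,0.0274,0.15,1,-0.0728,0,0.0274,0.2,1,-0.0728,0,0.0274,0.25,1,-0.0728,0,0.0274,0.3,1,-0.0728,0,0.0274,0.35,1,-0.0728,0,0.0274,0.4,1,-0.0728,0,0.0274,0.45,1,-0.0728,0,0.0274,0.4914,1]' && python3 -m jog '[0,0.05,0,0,1,0,0.1,0,0,1,0,0.15,0,0,1,0,0.2,0,0,1,0,0.22,0,0,1,0,0.22,0,0,1]'
python3 - <<'E'
from h import *
import json
s=manip.state();print(s["clock"],s["joint_positions"],s["ee_pos"],s["tcp_rot"],s["wrist_force"])
for n in ["wrist","side","scene"]:
    im=manip.read_camera(n); cv2.imwrite(f"pics/{n}6.png",im[:,:,::-1])
crop("pics/side6.png","pics/side6c.png",180,130,150,130,4.5)
E
```

```text
clock: 7.5
ee_pos: [0.496, 0.2442, 0.3654]
tcp_rot: [-90.0, 0.0, -151.2]
wrist_force: [1.2, -0.1, -1.5]
width: 0.0539
clock: 8.1
ee_pos: [0.4946, 0.2436, 0.143]
tcp_rot: [-89.9, -0.3, -150.9]
wrist_force: [0.4, -0.7, -1.4]
width: 0.0541
8.1 [-67.44694181  23.84443609  43.60232181 114.48333551 -21.22538454
  50.02686251 -73.17377506] [0.49455922 0.24359699 0.14302164] [ -89.93206897   -0.25880308 -150.86900869] [ 0.44136068 -0.67124974 -1.37749715]
```

View pics/wrist6.png

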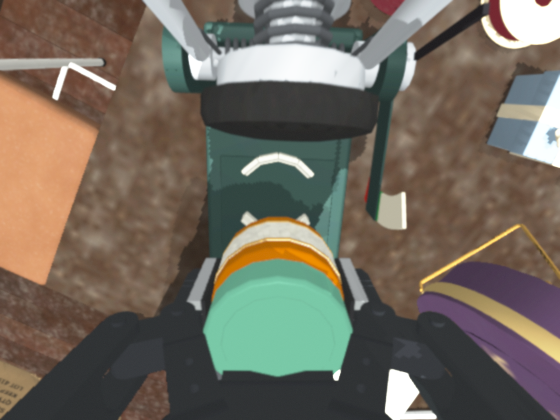

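View pics/side6c.png

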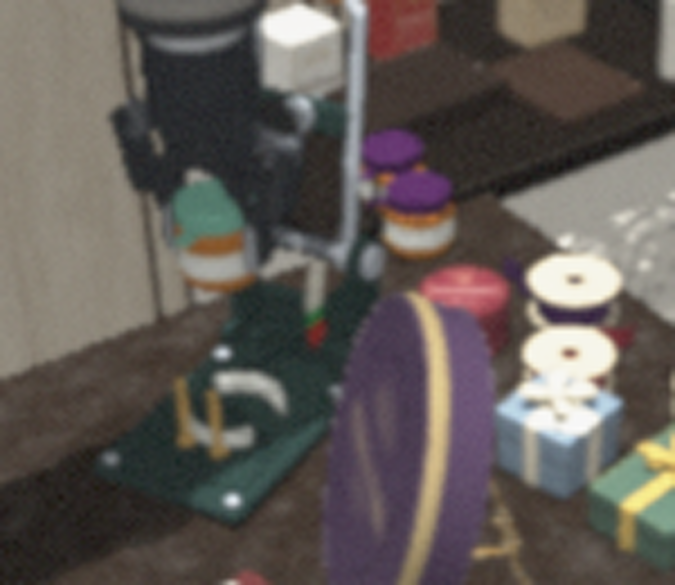

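Run:
```python
from h import *
crop("pics/wrist6.png","pics/wrist6c.png",230,140,100,90,7)
I=manip.camera_info("wrist")
```

```text
(no output)
```

View pics/wrist6c.png

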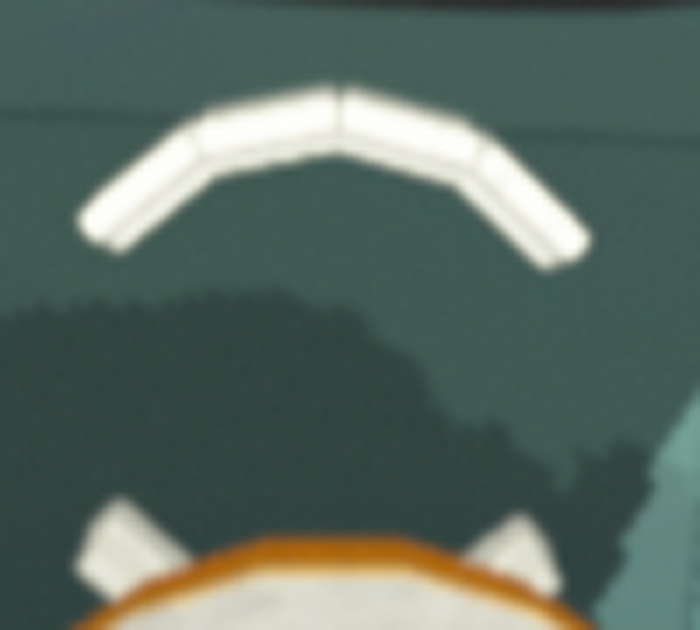

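Run:
```python
from h import *
I=manip.camera_info("wrist")
c=lambda x,y:(I,230+x/7,140+y/7)
for n,Q in [("outer",[(80,218),(590,238),(78,568),(562,592)]),("inner",[(112,248),(552,265),(122,502),(522,517)])]:
    P=[atz(*c(x,y),.027)[:2] for x,y in Q]
    print(n,np.round(P,4).tolist(),np.mean(P,0),[round(float(np.linalg.norm(P[i]-P[j])),4) for i,j in [(0,1),(2,3),(0,2),(1,3)]])
    d=P[0]-P[1]
    print(np.degrees(np.arctan2(d[1],d[0]))+90)
s=manip.state();print(s["ee_pos"],s["tcp_rot"])
```

```text
outer [[0.5024, 0.2832], [0.5299, 0.2292], [0.4626, 0.263], [0.4894, 0.2086]] [0.49607768 0.24599991] [0.0606, 0.0606, 0.0446, 0.0454]
206.93367081766746
inner [[0.501, 0.2782], [0.5248, 0.2314], [0.4731, 0.2623], [0.4955, 0.2181]] [0.4986265  0.24750019] [0.0525, 0.0495, 0.0321, 0.0321]
206.95833967383544
[0.49676106 0.24548408 0.14689809] [-9.00180981e+01  1.08281408e-01 -1.50812869e+02]
```

```bash
python3 -m jog '[0,0.02,0,0.013,1,0,0.04,0,0.013,1,0,0.04,0,0.013,1,0,0.04,0,0.013,1,0,0.04,0,0.013,1,0,0.04,0,0.013,1]'
python3 - <<'E'
from h import *
s=manip.state();print(s["ee_pos"],s["tcp_rot"])
I=manip.camera_info("wrist")
im=manip.read_camera("wrist"); cv2.imwrite(f"pics/wrist7.png",im[:,:,::-1])
import json
json.dump({k:np.array(v).tolist() for k,v in I.items()},open("w7.json","w"))
s=manip.state();print(s["ee_pos"],s["tcp_rot"],s["wrist_force"],s["joint_vel"])
crop("pics/wrist7.png","pics/wrist7c.png",220,110,120,105,6.5)
E
```

```text
clock: 8.85
ee_pos: [0.4963, 0.2463, 0.1065]
tcp_rot: [-90.0, 0.1, -153.1]
wrist_force: [0.3, 0.0, -1.7]
width: 0.0542
[0.49629954 0.24626257 0.10651194] [-9.00336525e+01  9.59522673e-02 -1.53068329e+02]
[0.4961691  0.24620327 0.10628047] [-9.00293430e+01  7.73945593e-02 -1.53071771e+02] [ 0.09360349  0.12446543 -1.30594061] [ 0.14387923  0.47473688 -0.29742694  0.19092915 -0.17058685 -0.19764531
  0.05333657]
```

View pics/wrist7c.png

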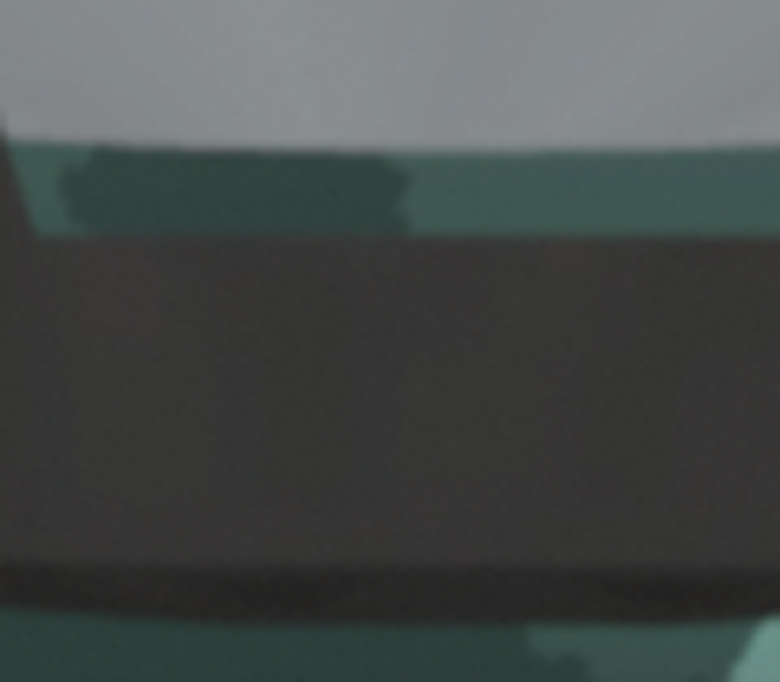

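```bash
python3 -m jog '[0.0009,0.02,-0.0002,0,1,0.0009,0.04,-0.0002,0,1,0.0009,0.06,-0.0002,0,1,0.0009,0.06,-0.0002,0,1,0.0009,0.06,-0.0002,0,1]'
python3 - <<'E'
from h import *
I=manip.camera_info("wrist")
im=manip.read_camera("wrist"); cv2.imwrite(f"pics/wrist8.png",im[:,:,::-1])
import json
json.dump({k:np.array(v).tolist() for k,v in I.items()},open("w8.json","w"))
for n in ["side","scene"]:
    im=manip.read_camera(n); cv2.imwrite(f"pics/{n}8.png",im[:,:,::-1])
crop("pics/side8.png","pics/side8c.png",190,150,100,100,6)
crop("pics/wrist8.png","pics/wrist8c.png",180,100,200,150,4)
s=manip.state();print(s["ee_pos"],s["tcp_rot"],s["wrist_force"])
E
```

```text
clock: 9.4
ee_pos: [0.4951, 0.2455, 0.0459]
tcp_rot: [-90.0, -0.0, -153.1]
wrist_force: [0.2, -0.6, -0.6]
width: 0.0542
[0.49540574 0.24595653 0.04638409] [-9.00166242e+01  7.85238226e-02 -1.53078603e+02] [-0.7469083   0.10473859 -1.43096792]
```

View pics/wrist8c.png

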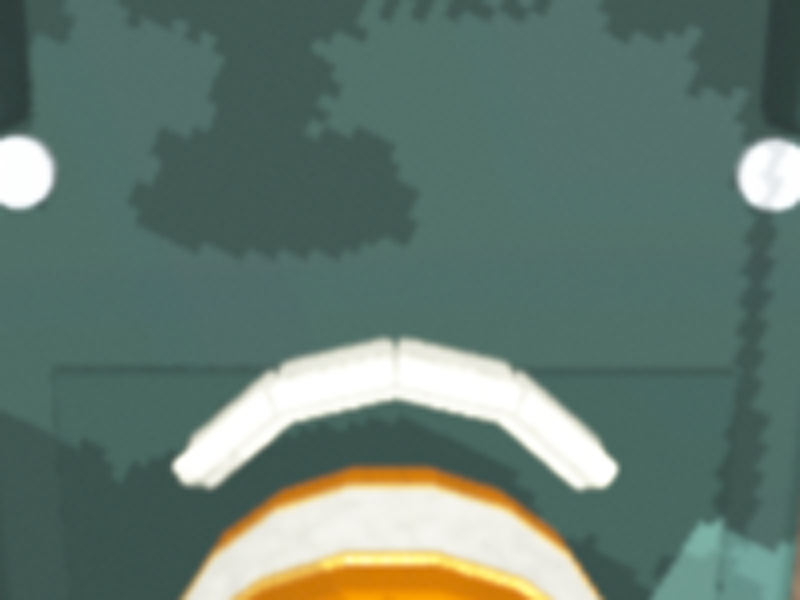

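View pics/side8c.png

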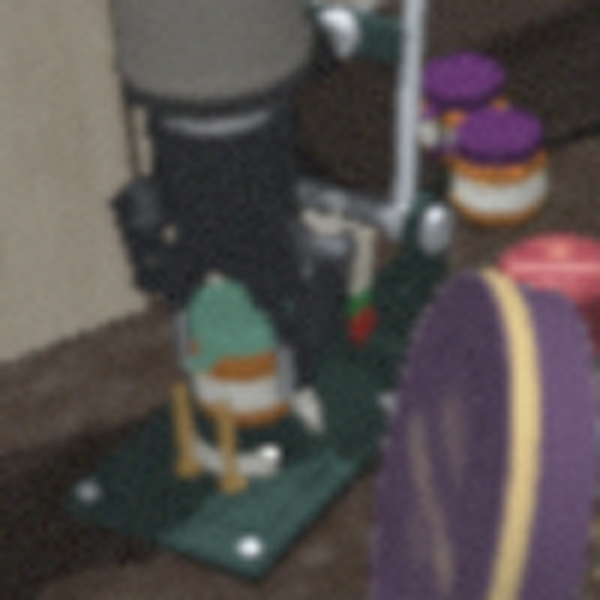

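Run:
```python
from h import *
import json
I=json.load(open("w8.json"))
c=lambda x,y:(I,180+x/4,100+y/4)
an=np.radians(26.75);ux=np.array([np.cos(an),np.sin(an)])
a=atz(*c(18,173),.012)[:2];b=atz(*c(774,175),.012)[:2];m=(a+b)/2
d=a-b;print(a,b,np.linalg.norm(d),np.degrees(np.arctan2(d[1],d[0]))-90,"nest",m-.060*ux)
l=atz(*c(172,465),.027)[:2];r=atz(*c(618,468),.027)[:2];print("jaw ends",l,r,np.linalg.norm(l-r),"nest",(l+r)/2-.0223*ux)
# pot: label lower edge/bottom glass rear, row 468 => bottom at z ~ TCPz-.009 radius .028
s=manip.state();z0=s["ee_pos"][2]-.009
q=atz(*c(393,468),z0)[:2];print("pot centre",q-.028*ux, s["ee_pos"])
for dz in(-.002,.002): print(atz(*c(393,468),z0+dz)[:2]-.028*ux)
```

```text
[0.52404118 0.31706391] [0.57037591 0.22528689] 0.1028101569154935 26.78747742896033 nest [0.49362981 0.24416949]
jaw ends [0.50103007 0.2813056 ] [0.52764042 0.22798325] 0.059593477185845886 nest [0.49442181 0.24460723]
pot centre [0.49255167 0.24402608] [0.49540574 0.24595653 0.04638409]
[0.49187175 0.24367429]
[0.49323158 0.24437788]
```

```bash
python3 -m jog '[-0.0007,0.004,0,0,1,-0.0007,0.008,0,0,1,-0.0007,0.012,0,0,1,-0.0007,0.016,0,0,1,-0.0007,0.019,0,0,1,-0.0007,0.02,0,0,1,-0.0007,0.02,0,0,1]'&&python3 -m jog '[0,0.001,0,0,1,0,0.002,0,0,1,0,0.003,0,0,1,0,0.003,0,0,1]'
python3 - <<'E'
from h import *
I=manip.camera_info("wrist")
im=manip.read_camera("wrist"); cv2.imwrite(f"pics/wrist9.png",im[:,:,::-1])
for n in ["side"]:
    im=manip.read_camera(n); cv2.imwrite(f"pics/{n}9.png",im[:,:,::-1])
crop("pics/side9.png","pics/side9c.png",190,150,100,100,6)
crop("pics/wrist9.png","pics/wrist9c.png",180,100,200,150,4)
E
```

```text
clock: 10.25
ee_pos: [0.4954, 0.2458, 0.0251]
tcp_rot: [-90.0, -0.0, -153.1]
wrist_force: [-0.2, -0.5, -1.7]
width: 0.0541
clock: 10.65
ee_pos: [0.4954, 0.2459, 0.0222]
tcp_rot: [-90.0, -0.0, -153.1]
wrist_force: [0.2, 0.8, -2.7]
width: 0.0547
```

View pics/wrist9c.png

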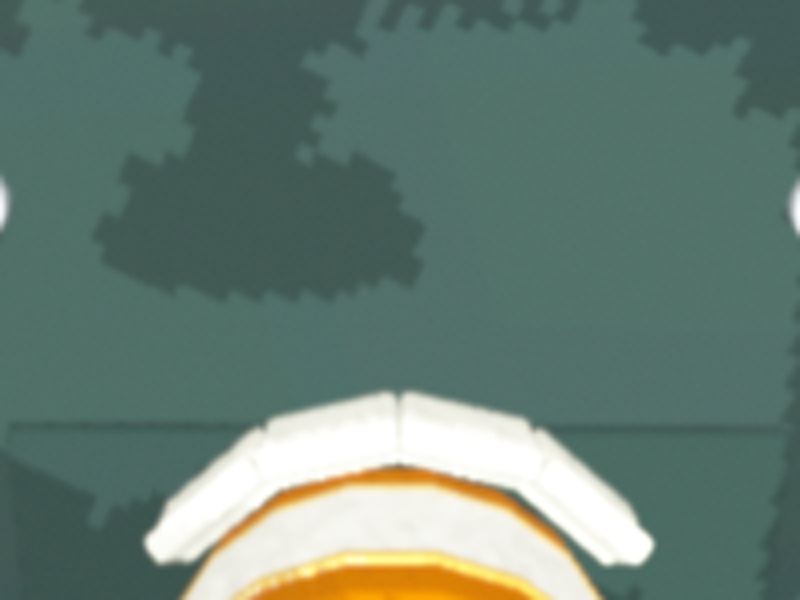

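View pics/side9c.png

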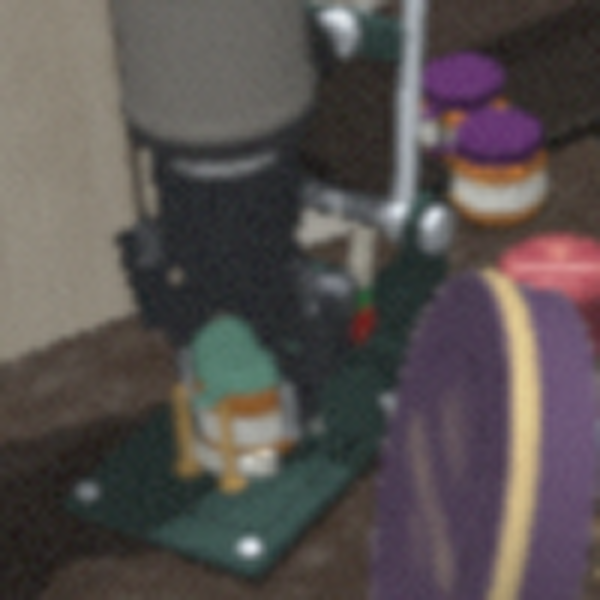

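```bash
python3 -m jog '[0,0.001,0,0,1,0,0.002,0,0,1,0,0.003,0,0,1,0,0.003,0,0,1]';python3 -m jog '[0,0.001,0,0,1,0,0.001,0,0,1]'
```

```text
clock: 11.15
ee_pos: [0.4955, 0.246, 0.0198]
tcp_rot: [-90.0, 0.0, -153.1]
wrist_force: [-4.6, -0.5, 13.2]
width: 0.0543
clock: 11.35
ee_pos: [0.4955, 0.246, 0.0196]
tcp_rot: [-90.1, 0.0, -153.1]
wrist_force: [-12.1, -3.2, 37.6]
width: 0.0543
```

```bash
python3 -m jog '[0,-0.001,0,0,1,0,-0.001,0,0,1]' 25; python3 -m jog '[0,0,0,0,0.3,0,0,0,0,-0.2,0,0,0,0,-1,0,0,0,0,-1,0,0,0,0,-1]'
python3 - <<'E'
from h import *
im=manip.read_camera("wrist"); cv2.imwrite(f"pics/wrist10.png",im[:,:,::-1])
im=manip.read_camera("side"); cv2.imwrite(f"pics/side10.png",im[:,:,::-1])
crop("pics/side10.png","pics/side10c.png",190,150,100,100,6)
E
```

```text
clock: 11.55
ee_pos: [0.4956, 0.2461, 0.0198]
tcp_rot: [-90.0, 0.0, -153.1]
wrist_force: [-4.3, -1.3, 14.6]
width: 0.0545
clock: 12.05
ee_pos: [0.4954, 0.246, 0.0192]
tcp_rot: [-90.0, -0.0, -153.1]
wrist_force: [0.7, -0.5, 0.6]
width: 0.0853
```

View pics/wrist10.png

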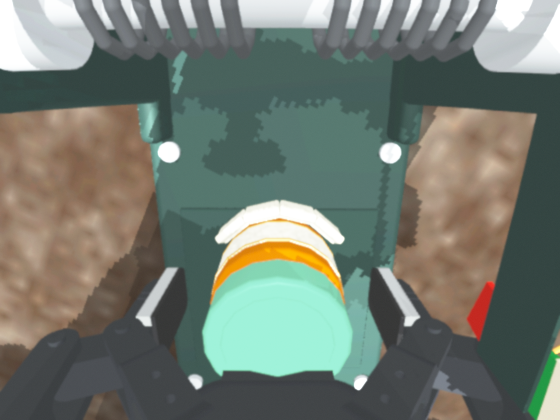

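View pics/side10c.png

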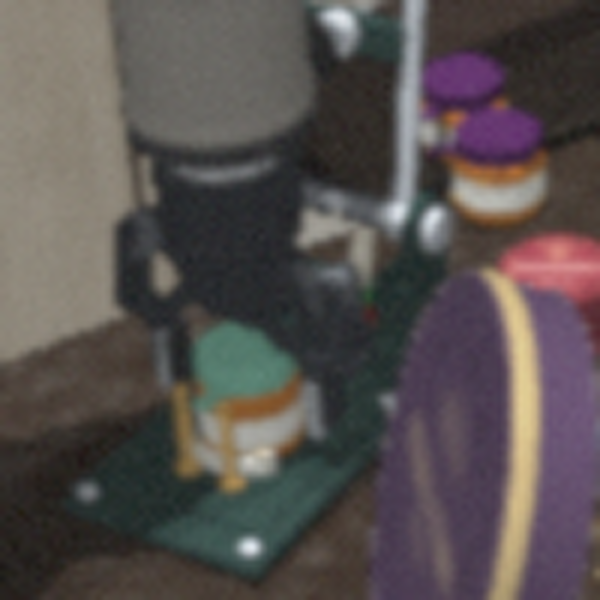

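```bash
python3 -m jog '[0,-0.03,0,0,-1,0,-0.08,0,0,-1,0,-0.13,0,0,-1,0,-0.18,0,0,-1,0,-0.23,0,0,-1,0,-0.28,0,0,-1,0,-0.33,0.02,-0.05,-1,0.01,-0.346,0.06,-0.1,-1,0.03,-0.346,0.0723,-0.15,-1,0.03,-0.346,0.0723,-0.2,-1]' && python3 -m jog '[0,0,0,-0.05,-1,0,0,0,-0.1,-1,0,0,0,-0.15,-1,0,0,0,-0.2,-1,0,0,0,-0.25,-1,0,0,0,-0.299,-1,0,0,0,-0.299,-1,0,0,0,-0.299,-1]'
python3 - <<'E'
from h import *
import json
I=manip.camera_info("wrist"); im=manip.read_camera("wrist"); cv2.imwrite("pics/w11.png",im[:,:,::-1])
json.dump({k:np.array(v).tolist() for k,v in I.items()},open("w11.json","w"))
s=manip.state();print(s["clock"],s["joint_positions"],s["ee_pos"],s["tcp_rot"])
E
```

```text
clock: 13.15
ee_pos: [0.5014, 0.1643, 0.3663]
tcp_rot: [-90.0, 0.1, -118.6]
wrist_force: [-0.3, 0.8, 0.5]
width: 0.0853
clock: 13.95
ee_pos: [0.5014, 0.1677, 0.3652]
tcp_rot: [-90.0, 0.0, -64.9]
wrist_force: [-0.8, -0.4, 0.8]
width: 0.0857
14.0 [-67.13479519   4.8568182   45.43265414 102.34967016  -3.59887738
  74.27532772   4.20067547] [0.50141619 0.16775641 0.36525656] [-9.00075118e+01  6.37402728e-03 -6.49711596e+01]
```

View pics/w11.png

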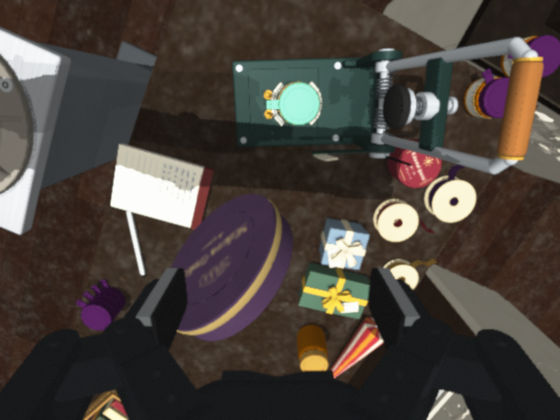

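Run:
```python
from h import *
crop("pics/w11.png","pics/w11c.png",225,55,125,100,6)
```

```text
(no output)
```

View pics/w11c.png

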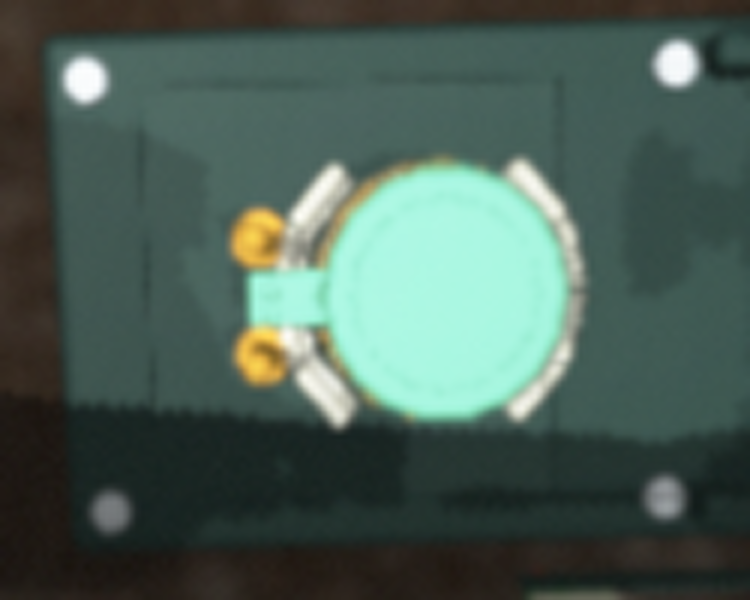

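Run:
```python
from h import *
import json
I=json.load(open("w11.json"));c=lambda x,y:(I,225+x/6,55+y/6)
L=atz(*c(449.5,289),.071);T=atz(*c(248,297),.060)
print("lid",L,"tabtip",T,np.linalg.norm((T-L)[:2]),np.degrees(np.arctan2(*(T-L)[:2][::-1])))
a=atz(*c(257,238),.068);b=atz(*c(260,355),.068);an=np.radians(26.75);ux=np.array([np.cos(an),np.sin(an)]);m=((a+b)/2)[:2]
print("nest pins",m+.04*ux)
S=[atz(*c(x,y),.012)[:2] for x,y in [(86,80),(678,64),(110,511),(664,497)]];ms=np.mean(S,0);print("nest screws",ms+.0100*ux)
print("offset",(L[:2]-m-.04*ux)@ux)
# diameter check
print(np.linalg.norm(atz(*c(327,289),.071)-atz(*c(572,289),.071)))
g=lambda x,y:(I,x,y)
```

```text
lid [0.495755   0.24730194 0.071     ] tabtip [0.45683235 0.22685835 0.06      ] 0.04396490272300244 -152.28990939054654
nest pins [0.49478117 0.2461257 ]
nest screws [0.49481829 0.24456828]
offset 0.0013990363142268075
0.052969687910997994
```

```bash
python3 -m jog '[-0.03,0,0.04,-0.0094,-1,-0.05,0,0.08,-0.0094,-1,-0.07,0,0.12,-0.0094,-1,-0.0773,0,0.16,-0.0094,-1,-0.0773,0.02,0.16,-0.0094,-1,-0.0773,0.035,0.16,-0.0094,-1,-0.0773,0.035,0.16,-0.0094,-1,-0.0773,0.035,0.16,-0.0094,-1]'
python3 - <<'E'
from h import *
import json
I=manip.camera_info("wrist"); im=manip.read_camera("wrist"); cv2.imwrite("pics/w12.png",im[:,:,::-1])
json.dump({k:np.array(v).tolist() for k,v in I.items()},open("w12.json","w"))
s=manip.state();print(s["clock"],s["joint_positions"],s["ee_pos"],s["tcp_rot"])
E
```

```text
clock: 14.8
ee_pos: [0.6131, 0.3053, 0.3309]
tcp_rot: [-90.0, 0.0, -63.3]
wrist_force: [0.0, -0.9, 0.5]
width: 0.0852
14.85 [-60.84747193  25.99448236  42.48139375  85.20608832 -17.83467924
  75.64776684   9.91769652] [0.61336582 0.305457   0.33150541] [-8.99395873e+01  3.75291213e-02 -6.32346508e+01]
```

View pics/w12.png

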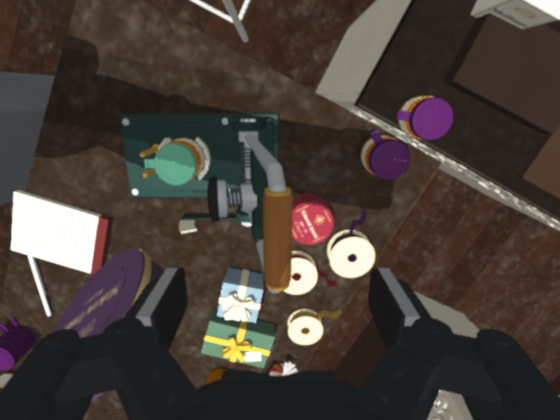

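Run:
```python
from h import *
import json
I=json.load(open("w12.json"));a=atz(I,278,191,.296);b=atz(I,277,287,.296);print(a,b,(a+b)/2,np.linalg.norm(a-b))
```

```text
[0.59886284 0.33346348 0.296     ] [0.62696622 0.27645859 0.296     ] [0.61291453 0.30496104 0.296     ] 0.06355594048775376
```

Measured bar centre (0.613, 0.305), which matches. I'll go down and grip.

```bash
python3 -m jog '[0,0.02,0,0,-1,0,0.04,0,0,-1,0,0.058,0,0,-1,0,0.058,0,0,-1,0,0.058,0,0,-1]' && python3 -m jog '[0,0,0,0,0.3,0,0,0,0,0.6,0,0,0,0,1,0,0,0,0,1,0,0,0,0,1,0,0,0,0,1,0,0,0,0,1]' 50
python3 - <<'E'
from h import *
for n in ["wrist","side"]:
    im=manip.read_camera(n); cv2.imwrite(f"pics/{n}13.png",im[:,:,::-1])
crop("pics/side13.png","pics/side13c.png",190,80,110,130,4.6)
s=manip.state();print(s["ee_pos"],s["wrist_force"],s["width"],s["joint_positions"])
E
```

```text
clock: 15.35
ee_pos: [0.6137, 0.3058, 0.2738]
tcp_rot: [-89.9, 0.0, -63.2]
wrist_force: [0.4, 0.4, 0.0]
width: 0.085
clock: 16.05
ee_pos: [0.6132, 0.3057, 0.2726]
tcp_rot: [-90.0, 0.0, -63.2]
wrist_force: [-4.9, -0.9, 5.8]
width: 0.0163
[0.61324685 0.30570233 0.2726096 ] [-5.02983499 -1.07754932  5.56846747] 0.01636509189311827 [-60.22963107  28.2108857   41.26733854  89.50429851 -19.43395568
  69.69244638  11.28225076]
```

View pics/wrist13.png

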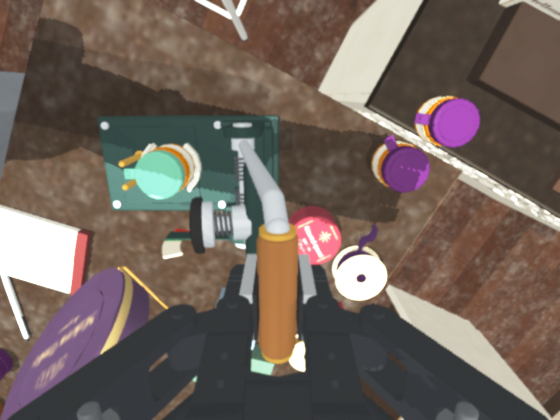

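View pics/side13c.png

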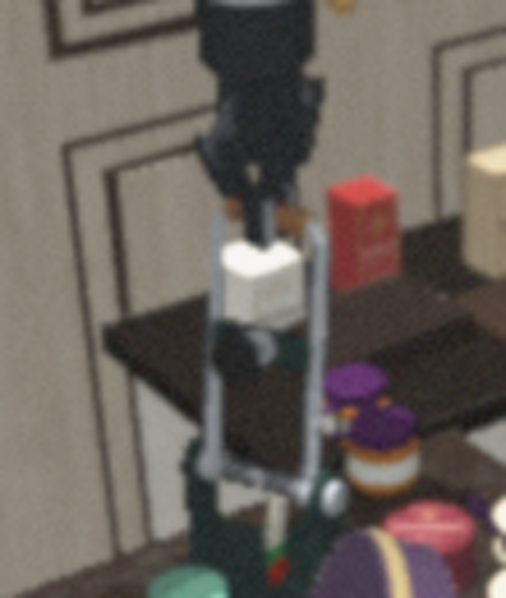

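```bash
python3 -m jog '[0,-0.0022,-0.0164,0,1,0,-0.0029,-0.033,0,1,0,-0.0022,-0.0496,0,1,0,0,-0.066,0,1,0,0.0036,-0.0822,0,1,0,0.0086,-0.098,0,1,0,0.0149,-0.1133,0,1,0,0.0226,-0.128,0,1,0,0.0226,-0.128,0,1]'
python3 - <<'E'
from h import *
s=manip.state();print(s["clock"],s["ee_pos"],s["wrist_force"],s["width"],s["joint_positions"])
im=manip.read_camera("side");cv2.imwrite("pics/side14.png",im[:,:,::-1]);crop("pics/side14.png","pics/side14c.png",180,80,110,130,4.6)
E
```

```text
clock: 17.05
ee_pos: [0.4988, 0.248, 0.2501]
tcp_rot: [-89.9, 0.1, -63.2]
wrist_force: [2.5, 1.2, 6.4]
width: 0.0163
17.05 [0.49880626 0.24803333 0.25009892] [2.51680641 1.15962586 6.38713717] 0.016297388998050163 [-69.44799798  15.171801    43.98593453 108.05673039 -12.03624645
  61.34613452   6.15529233]
```

View pics/side14c.png

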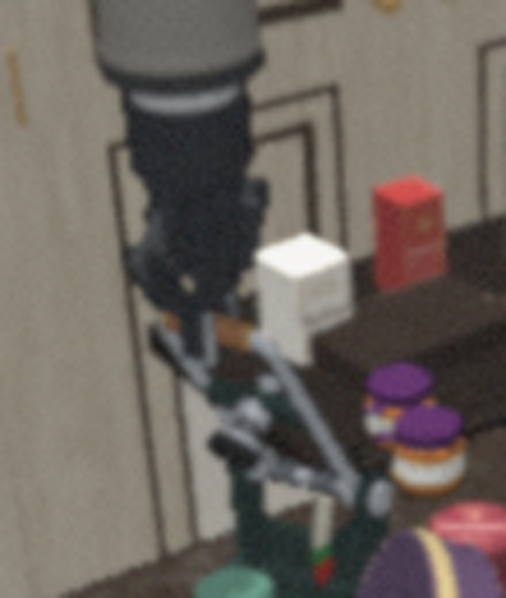

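```bash
python3 -m jog '[0,0.0089,-0.014,0,1,0,0.019,-0.0271,0,1,0,0.0302,-0.0393,0,1,0,0.0424,-0.0505,0,1,0,0.0555,-0.0606,0,1,0,0.0695,-0.0695,0,1,0,0.0842,-0.0772,0,1,0,0.0995,-0.0835,0,1,0,0.1153,-0.0885,0,1,0,0.1153,-0.0885,0,1]'
python3 - <<'E'
from h import *
s=manip.state();print(s["clock"],s["ee_pos"],s["wrist_force"],s["width"],s["joint_positions"])
for n in ["side","wrist"]:
    im=manip.read_camera(n);cv2.imwrite(f"pics/{n}15.png",im[:,:,::-1])
crop("pics/side15.png","pics/side15c.png",180,100,120,130,4.6)
E
```

```text
clock: 18.1
ee_pos: [0.4207, 0.2086, 0.1339]
tcp_rot: [-89.9, -0.0, -63.2]
wrist_force: [0.6, 2.5, 7.0]
width: 0.0162
18.1 [0.42074894 0.20858987 0.13386274] [0.58918859 2.48796168 7.02576966] 0.016173293347421493 [-70.10774448  15.16720704  41.75283342 124.97714733 -14.40155951
  44.41381769   7.82922611]
```

View pics/side15c.png

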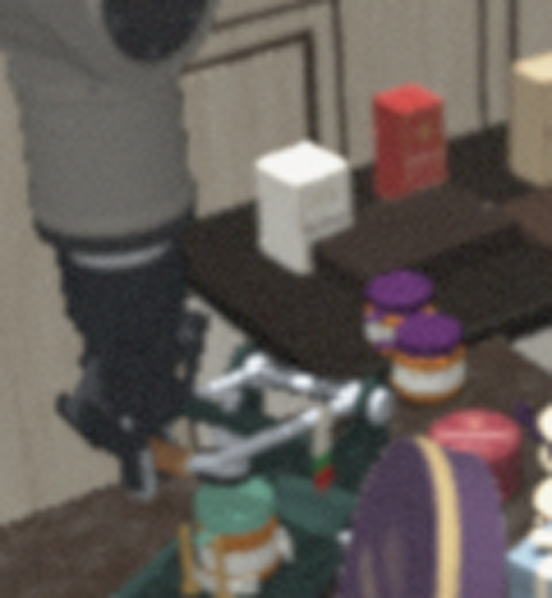

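View pics/wrist15.png

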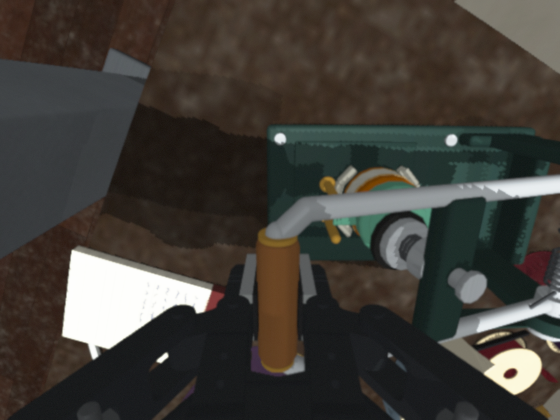

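```bash
python3 -m jog '[0,0.005,-0.0012,0,1,0,0.01,-0.0023,0,1,0,0.015,-0.0032,0,1,0,0.0195,-0.0041,0,1,0,0.023,-0.0046,0,1,0,0.026,-0.0051,0,1,0,0.029,-0.0054,0,1,0,0.032,-0.0058,0,1,0,0.034,-0.006,0,1,0,0.036,-0.006,0,1]' ; python3 -m jog '[0,0,0,0,1,0,0,0,0,1]'
python3 - <<'E'
from h import *
s=manip.state();print(s["clock"],s["ee_pos"],s["wrist_force"],s["width"],s["joint_positions"])
for n in ["side","wrist","scene"]:
    im=manip.read_camera(n);cv2.imwrite(f"pics/{n}16.png",im[:,:,::-1])
crop("pics/side16.png","pics/side16c.png",180,130,110,110,5)
crop("pics/scene16.png","pics/scene16c.png",180,130,110,110,5)
E
```

```text
clock: 19.2
ee_pos: [0.4147, 0.2055, 0.0986]
tcp_rot: [-90.0, 0.0, -63.2]
wrist_force: [-6.6, -1.5, 12.7]
width: 0.0163
clock: 19.4
ee_pos: [0.4147, 0.2056, 0.0986]
tcp_rot: [-90.0, 0.0, -63.2]
wrist_force: [-5.2, -0.9, 8.3]
width: 0.0166
19.4 [0.41470336 0.20557539 0.09864096] [-5.19244193 -0.88120232  8.29055779] 0.016648147323279922 [-67.59936139  18.45398594  39.33237746 127.1368403  -18.29954989
  39.87229709  11.3086407 ]
```

View pics/side16c.png

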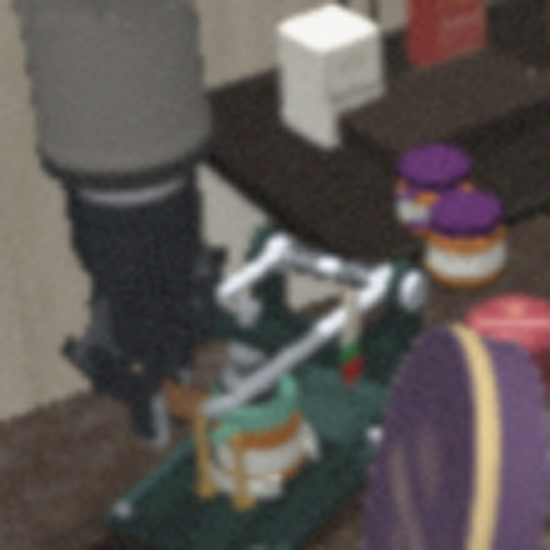

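View pics/wrist16.png

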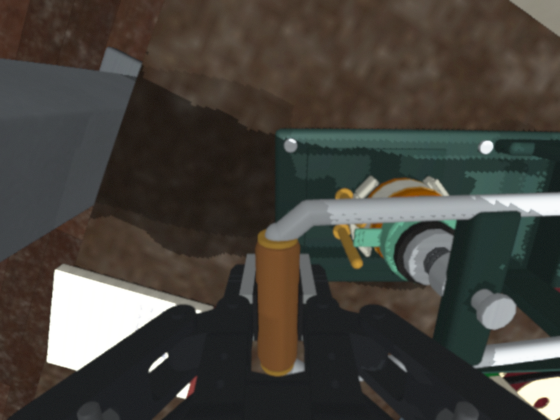

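```bash
python3 -m jog '[0,0.002,0,0,1,0,0.004,0,0,1,0,0.006,0,0,1,0,0.007,0,0,1,0,0.008,0,0,1,0,0.009,0,0,1,0,0.01,0,0,1,0,0.01,0,0,1]' ; python3 -m jog '[0,0,0,0,1,0,0,0,0,1]'
python3 - <<'E'
from h import *
s=manip.state();print(s["clock"],s["ee_pos"],s["wrist_force"],s["width"])
for n in ["side","wrist","scene"]:
    im=manip.read_camera(n);cv2.imwrite(f"pics/{n}17.png",im[:,:,::-1])
crop("pics/side17.png","pics/side17c.png",180,130,110,110,5)
crop("pics/side17.png","pics/side17d.png",235,170,45,45,12)
a=cv2.imread("pics/wrist13.png")[190:390,220:340];b=cv2.imread("pics/wrist17.png")[190:390,220:340]
cv2.imwrite("pics/bar.png",cv2.resize(np.hstack([a,b]),None,fx=2.9,fy=2.9,interpolation=cv2.INTER_CUBIC))
E
```

```text
clock: 20.35
ee_pos: [0.414, 0.2052, 0.0884]
tcp_rot: [-90.1, 0.0, -63.2]
wrist_force: [-8.7, -2.2, 12.3]
width: 0.0163
clock: 20.55
ee_pos: [0.414, 0.2052, 0.0885]
tcp_rot: [-90.1, 0.0, -63.2]
wrist_force: [-9.3, -1.6, 11.7]
width: 0.0161
20.55 [0.41400496 0.20517914 0.08847438] [-9.34851435 -1.62992224 11.67402328] 0.016073409533243044
```

View pics/side17d.png

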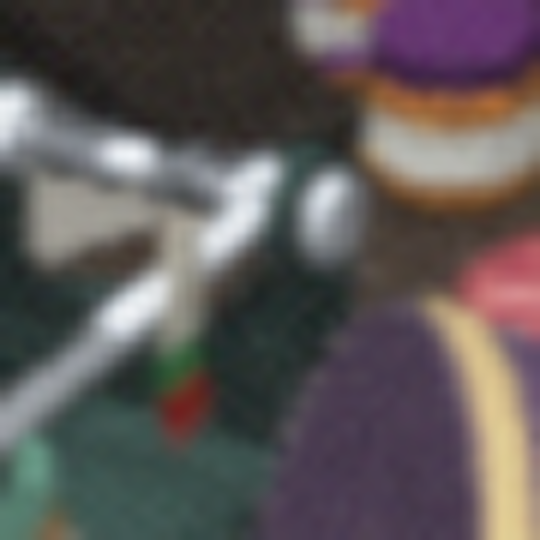

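View pics/bar.png

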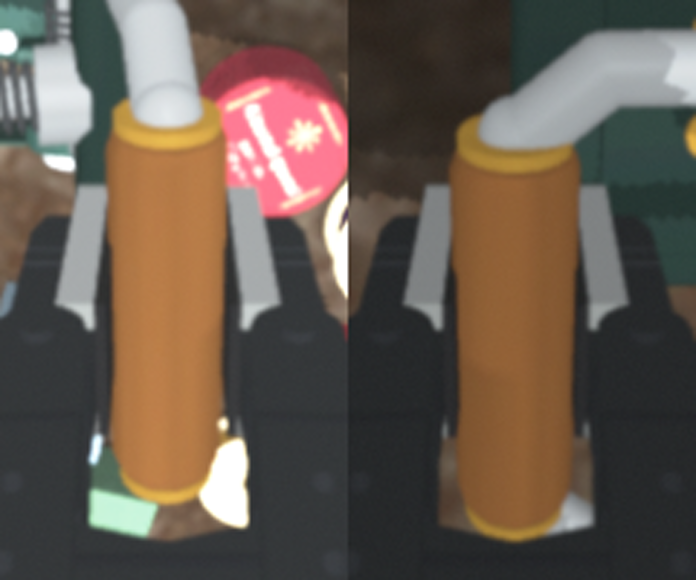

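View pics/side17c.png

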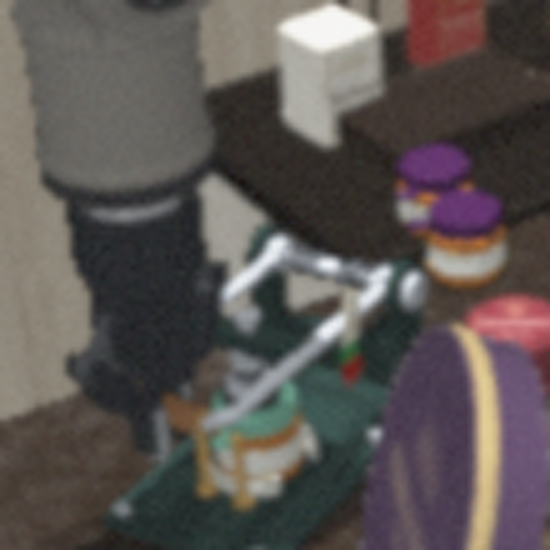

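Run:
```python
from h import *
I=manip.camera_info("wrist");s=manip.state();p=s["ee_pos"];yaw=np.radians(s["tcp_rot"][2])
print(np.round(I["pose"][:3,3]-p,4))
tx=np.array([np.cos(yaw),np.sin(yaw),0]);tz=np.array([-np.sin(yaw),np.cos(yaw),0]);up=np.array([0,0,1])
for h in [0,.01,.015,.019,.025,.03,.035]:
    a=[p-tx*.03+up*h-tz*.009,p-tx*.03+up*h+tz*.009,p-tx*.03+up*(h+.009),p+tx*.03+up*(h+.009),p+up*(h+.009)]
    q=proj(I,a); print(h,np.round(q,1).tolist(),"w",round(q[1,0]-q[0,0],1))
```

```text
[-0.0376  0.0741  0.142 ]
0 [[259.1, 215.0], [297.4, 215.0], [278.3, 222.1], [278.1, 332.0], [278.2, 280.8]] w 38.3
0.01 [[257.8, 222.9], [298.7, 223.0], [278.3, 231.1], [278.1, 346.4], [278.2, 293.0]] w 40.8
0.015 [[257.2, 227.3], [299.4, 227.4], [278.3, 236.0], [278.1, 354.2], [278.2, 299.7]] w 42.2
0.019 [[256.6, 231.0], [300.0, 231.1], [278.3, 240.3], [278.1, 360.8], [278.2, 305.3]] w 43.4
0.025 [[255.6, 237.0], [301.0, 237.1], [278.3, 247.1], [278.1, 371.4], [278.2, 314.5]] w 45.3
0.03 [[254.7, 242.5], [301.8, 242.5], [278.3, 253.4], [278.1, 380.8], [278.2, 322.7]] w 47.1
0.035 [[253.8, 248.3], [302.8, 248.4], [278.3, 260.2], [278.1, 390.9], [278.2, 331.5]] w 49.0
```

View pics/wrist17.png

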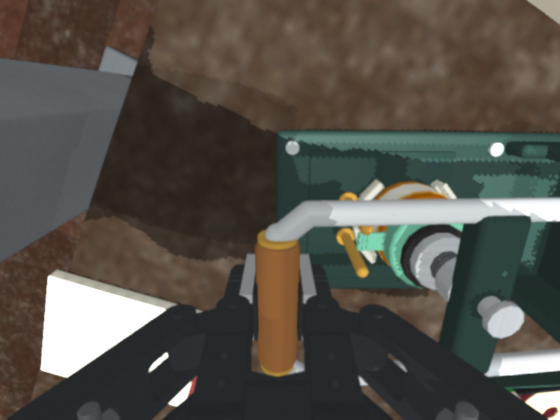

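```bash
python3 -m jog '[0,0,0,0,1,0,0,0,0,1,0,0.001,0,0,1,0,0.002,0,0,1,0,0.003,0,0,1,0,0.004,0,0,1,0,0.004,0,0,1,0,0.004,0,0,1]' 110
python3 - <<'E'
from h import *
s=manip.state();print(s["clock"],s["ee_pos"],s["wrist_force"],s["width"])
for n in ["side","wrist","scene"]:
    im=manip.read_camera(n);cv2.imwrite(f"pics/{n}18.png",im[:,:,::-1])
crop("pics/side18.png","pics/side18c.png",205,155,80,80,8)
crop("pics/scene18.png","pics/scene18c.png",205,165,80,80,8)
crop("pics/wrist18.png","pics/wrist18c.png",230,180,100,210,2.8)
E
```

```text
clock: 21.5
ee_pos: [0.4139, 0.2051, 0.0846]
tcp_rot: [-90.1, 0.1, -63.2]
wrist_force: [-11.2, -3.9, 17.6]
width: 0.016
21.5 [0.41387864 0.20514317 0.08457341] [-11.19354223  -3.91989356  17.57400577] 0.015962405885512235
```

View pics/side18c.png

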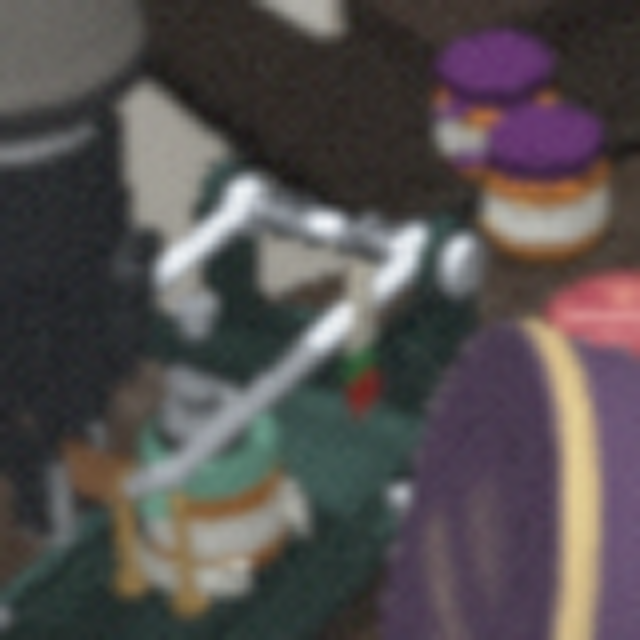

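View pics/scene18c.png

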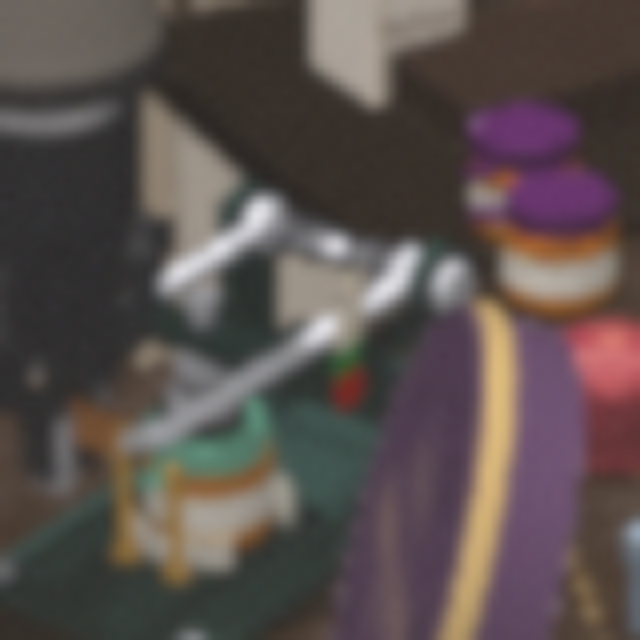

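View pics/wrist18.png

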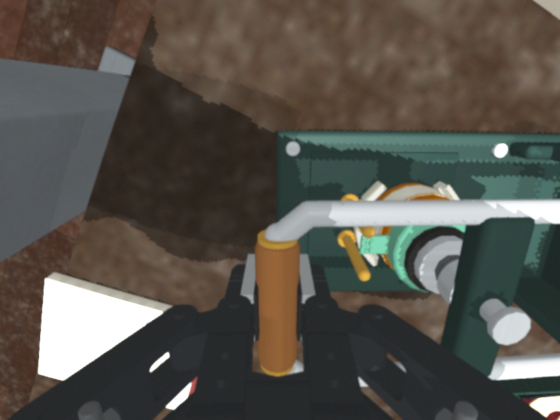

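Run:
```python
from h import *
an=np.radians(26.75);ux=np.array([np.cos(an),np.sin(an),0]);uy=np.array([-ux[1],ux[0],0]);N=np.array([.4946,.2453,0]);up=np.array([0,0,1.])
H=N+.1*ux+.105*up
for n,x0,y0,pins in [("side",205,155,[(125,477),(180,491)]),("scene",205,165,[(124,450),(174,468)])]:
    I=manip.camera_info(n)
    pm=np.array([[N-.04*ux+.0135*uy+.068*up],[N-.04*ux-.0135*uy+.068*up]]).reshape(-1,3)
    pp=proj(I,pm);obs=np.array([[x0+a/8,y0+b/8] for a,b in pins]);bias=(obs-pp).mean(0)
    print(n,"bias",obs-pp)
    im=cv2.imread(f"pics/{n}18.png")[y0:y0+80,x0:x0+80];im=cv2.resize(im,None,fx=8,fy=8,interpolation=cv2.INTER_CUBIC)
    out=[]
    for q,col in [(1.68,(0,255,255)),(1.745,(0,255,0)),(1.80,(0,0,255))]:
        th=q-np.radians(10)
        P=[H-40e-3*uy+r*(-np.sin(th)*ux+np.cos(th)*up) for r in (0,.05,.1,.15,.18)]+[H-40e-3*uy]
        px=(proj(I,P)+bias-[x0,y0])*8
        print(q,np.round(px).tolist())
        for a,b in zip(px[:4],px[1:5]): cv2.line(im,tuple(a.astype(int)),tuple(b.astype(int)),col,1)
    cv2.imwrite(f"pics/{n}18ov.png",im)
```

```text
side bias [[1.63729701 1.4171203 ]
 [1.29454333 0.81278103]]
1.68 [[421.0, 253.0], [356.0, 307.0], [288.0, 365.0], [215.0, 426.0], [169.0, 464.0], [421.0, 253.0]]
1.745 [[421.0, 253.0], [357.0, 314.0], [288.0, 379.0], [216.0, 447.0], [171.0, 490.0], [421.0, 253.0]]
1.8 [[421.0, 253.0], [357.0, 320.0], [290.0, 391.0], [219.0, 465.0], [174.0, 511.0], [421.0, 253.0]]
scene bias [[ 1.18129376 -0.65739977]
 [ 1.19419269 -0.72828267]]
1.68 [[415.0, 277.0], [348.0, 316.0], [278.0, 357.0], [205.0, 400.0], [160.0, 427.0], [415.0, 277.0]]
1.745 [[415.0, 277.0], [348.0, 323.0], [278.0, 371.0], [206.0, 421.0], [161.0, 452.0], [415.0, 277.0]]
1.8 [[415.0, 277.0], [348.0, 328.0], [279.0, 382.0], [207.0, 438.0], [162.0, 472.0], [415.0, 277.0]]
```

View pics/side18ov.png

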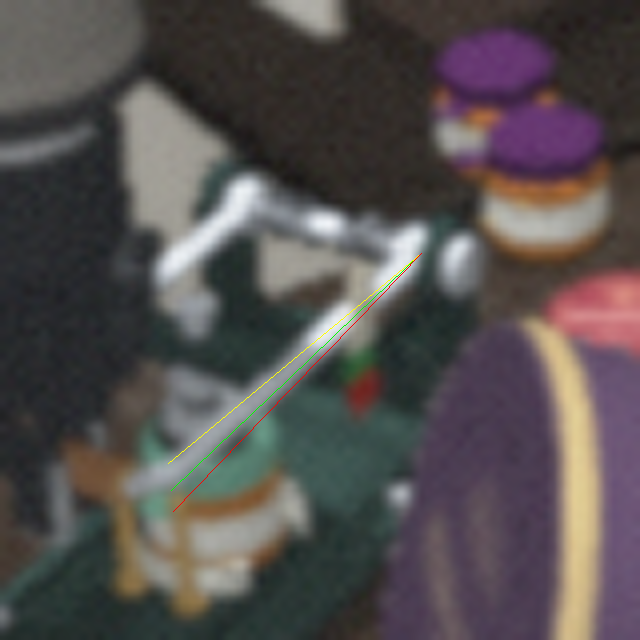

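View pics/scene18ov.png

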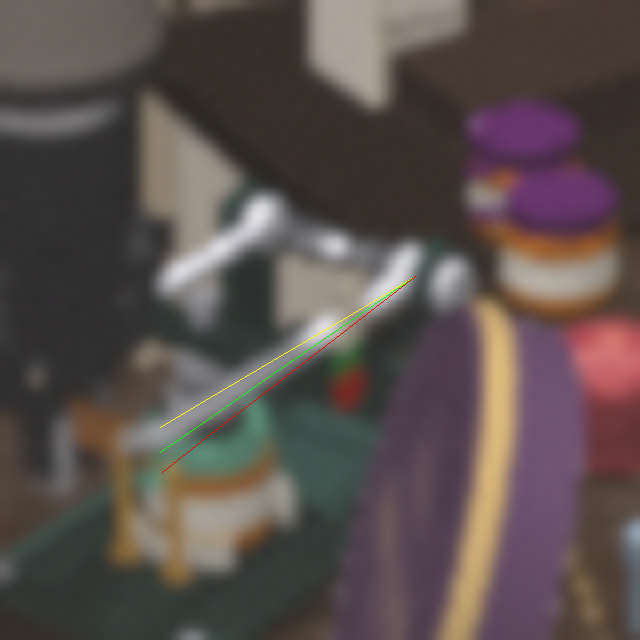

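```bash
python3 -m jog '[0,0.001,0,0,1,0,0.002,0,0,1,0,0.002,0,0,1,0,0.002,0,0,1]'
python3 - <<'E'
from h import *
for n,x0,y0 in [("side",205,155),("scene",205,165)]:
    im=np.mean([manip.read_camera(n).astype(float) for _ in range(8)],0)[:,:,::-1].astype(np.uint8)
    cv2.imwrite(f"pics/{n}19.png",im)
    crop(f"pics/{n}19.png",f"pics/{n}19c.png",220 if n=="side" else 218,175 if n=="side" else 185,50,45,13)
s=manip.state();print(s["clock"],s["ee_pos"],s["wrist_force"],s["width"])
E
```

```text
clock: 22.05
ee_pos: [0.4138, 0.2051, 0.0826]
tcp_rot: [-90.1, 0.1, -63.2]
wrist_force: [-12.6, -4.3, 19.5]
width: 0.0157
22.85 [0.41385913 0.20515064 0.08262181] [-12.77884509  -4.48186801  19.06727604] 0.015878402036534855
```

View pics/side19c.png

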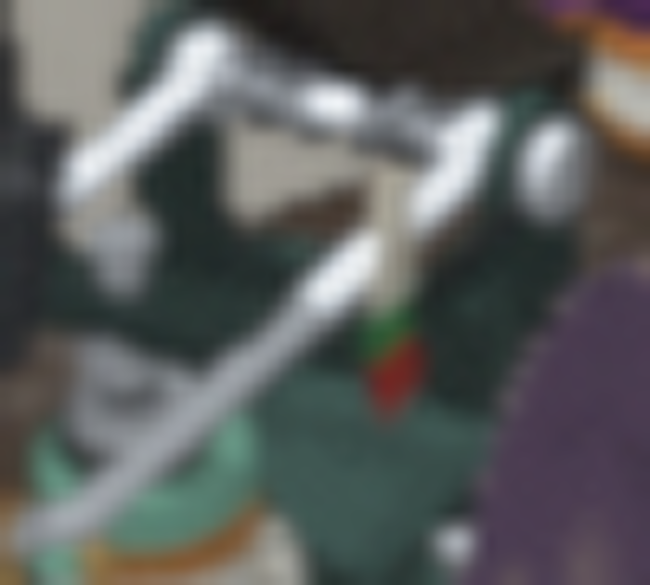

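View pics/scene19c.png

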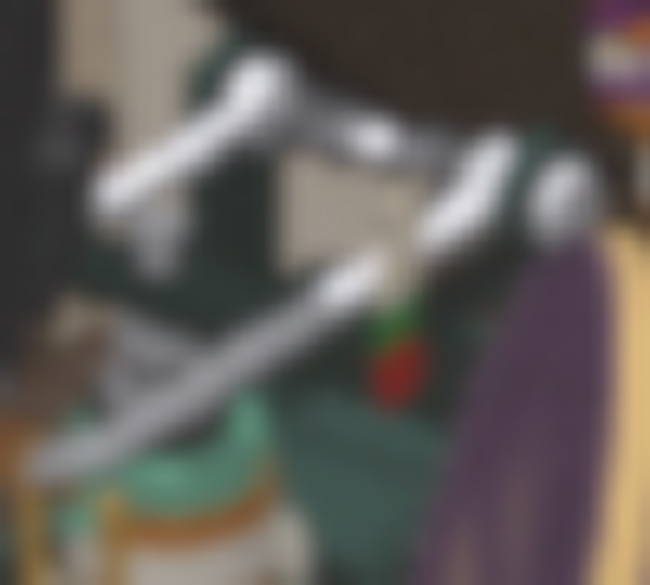

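Run:
```python
from h import *
from scipy.optimize import least_squares
an=np.radians(26.75);ux=np.array([np.cos(an),np.sin(an),0]);uy=np.array([-ux[1],ux[0],0]);N=np.array([.4946,.2453,0]);up=np.array([0,0,1.])
H=N+.1*ux+.105*up
for n,x0,y0,b,pts in [("side",220,175,(1.47,1.11),[(345,270),(200,400),(100,493)]),("scene",218,185,(1.19,-.69),[(350,283),(200,392),(100,458)])]:
    I=manip.camera_info(n); obs=np.array([(x0+a/13,y0+c/13) for a,c in pts])
    for lat in (.040,.041):
        r=np.linspace(0,.19,60)
        def res(q,off=0):
            th=q-np.radians(10)
            px=proj(I,[H-lat*uy+k*(-np.sin(th)*ux+np.cos(th)*up) for k in r])+b
            return np.array([np.interp(o[0],px[::-1,0],px[::-1,1]) for o in obs])+off-obs[:,1]
        f1=least_squares(lambda v:res(v[0]),[1.74]);f2=least_squares(lambda v:res(v[0],v[1]),[1.74,0])
        print(n,lat,f1.x,np.round(f1.fun,2),f2.x,np.round(f2.fun,2))
# wrist: ring end
```

```text
side 0.04 [1.69841582] [ 0.51  0.17 -0.32] [ 1.72333469 -1.03735322] [-0.04  0.1  -0.06]
side 0.041 [1.69051829] [ 0.68  0.19 -0.4 ] [ 1.72271782 -1.35335702] [-0.04  0.1  -0.06]
scene 0.04 [1.72320234] [ 0.67 -0.13 -0.16] [ 1.75268933 -1.1314465 ] [ 0.08 -0.2   0.12]
scene 0.041 [1.71687139] [ 0.79 -0.12 -0.21] [ 1.75231801 -1.37154527] [ 0.08 -0.2   0.12]
```

Run:
```python
from h import *
import json
I=manip.camera_info("wrist")
im=np.mean([manip.read_camera("wrist").astype(float) for _ in range(3)],0)[:,:,::-1].astype(np.uint8)
cv2.imwrite("pics/wrist20.png",im);json.dump({k:np.array(v).tolist() for k,v in I.items()},open("w20.json","w"))
crop("pics/wrist20.png","pics/wrist20c.png",320,130,240,150,3.3)
s=manip.state();print(s["clock"],s["ee_pos"],s["wrist_force"])
g=im.astype(int)
for x in range(320,560,20):
    col=g[180:240,x]; print(x,[int(c.min()) for c in col[:50]])
```

```text
23.0 [0.41384331 0.20511271 0.08260991] [-12.50960051  -4.05544711  18.47144564]
320 [57, 57, 57, 57, 57, 56, 50, 42, 41, 40, 41, 40, 41, 40, 41, 40, 40, 40, 41, 48, 79, 119, 145, 155, 160, 164, 168, 170, 173, 176, 177, 181, 185, 186, 184, 180, 176, 173, 171, 170, 168, 168, 166, 164, 161, 151, 125, 87, 60, 55]
340 [58, 57, 58, 56, 49, 43, 41, 39, 41, 41, 42, 41, 41, 41, 41, 40, 41, 41, 44, 54, 84, 121, 147, 162, 175, 185, 193, 201, 207, 212, 217, 220, 223, 225, 226, 226, 225, 223, 222, 219, 218, 216, 215, 212, 204, 188, 151, 98, 63, 52]
360 [57, 58, 58, 58, 57, 57, 56, 57, 57, 56, 56, 56, 56, 54, 48, 43, 43, 46, 57, 81, 112, 140, 157, 169, 179, 187, 195, 202, 207, 212, 216, 219, 222, 224, 224, 225, 223, 222, 221, 219, 217, 216, 214, 211, 204, 189, 148, 88, 69, 99]
380 [47, 75, 110, 139, 155, 166, 176, 189, 210, 224, 230, 232, 233, 232, 224, 200, 161, 116, 71, 52, 90, 135, 157, 170, 180, 189, 197, 203, 207, 212, 216, 219, 221, 223, 223, 223, 222, 221, 220, 219, 217, 216, 214, 208, 201, 188, 171, 154, 148, 145]
400 [40, 41, 41, 41, 49, 44, 29, 14, 37, 83, 131, 160, 167, 168, 168, 169, 
[... 1104 characters left out ...]
85, 43, 33, 32, 32]
500 [84, 85, 85, 84, 84, 84, 85, 85, 84, 84, 84, 85, 84, 84, 85, 84, 85, 84, 87, 102, 138, 179, 212, 224, 220, 204, 201, 204, 210, 215, 216, 218, 218, 219, 219, 218, 218, 200, 135, 68, 45, 45, 46, 47, 48, 48, 48, 49, 49, 49]
520 [83, 81, 77, 74, 73, 76, 78, 75, 72, 71, 71, 72, 71, 71, 71, 71, 71, 71, 75, 94, 137, 182, 216, 234, 244, 250, 253, 254, 254, 254, 246, 228, 220, 219, 219, 218, 210, 175, 108, 56, 44, 45, 46, 45, 47, 48, 49, 48, 49, 48]
540 [74, 71, 70, 71, 72, 72, 70, 73, 76, 77, 74, 69, 68, 70, 76, 77, 76, 74, 78, 102, 145, 186, 219, 236, 245, 250, 253, 254, 254, 255, 255, 255, 255, 255, 255, 255, 255, 255, 254, 249, 222, 194, 197, 191, 163, 107, 80, 77, 77, 77]
```

View pics/wrist20c.png

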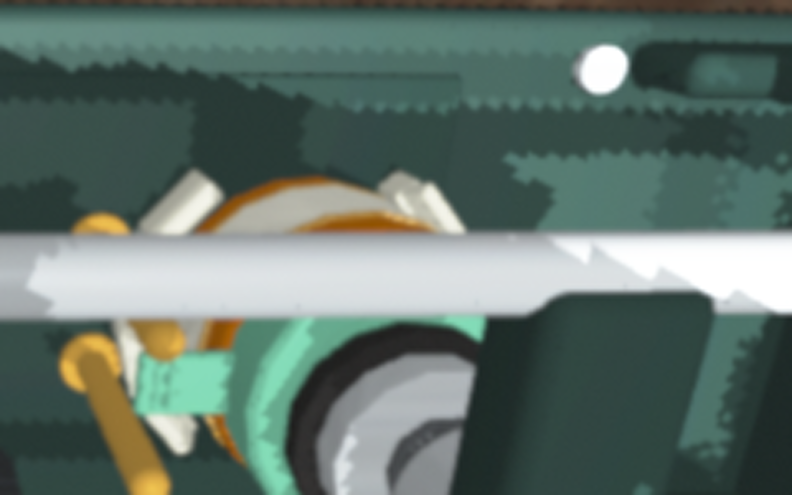

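Run:
```python
from h import *
import json
from scipy.optimize import least_squares
I=json.load(open("w20.json"));im=cv2.imread("pics/wrist20.png").astype(float)
g=im[:,:,1]-im[:,:,2]  # green minus red: plate vs floor
E=[]
for x in range(300,556,8):
    c=cv2.GaussianBlur(g,(5,3),0)[115:150,x]; i=np.where(c>0.5*(c[:5].mean()+np.median(c[-8:])))[0][0]
    a,b=c[i-1],c[i];t=.5*(c[:5].mean()+np.median(c[-8:]));E.append((x,115+i-1+(t-a)/(b-a)))
E=np.array(E);print(np.polyfit(E[:,0]-430,E[:,1],1),np.round(E[::4],2).tolist())
m=im.min(2);U=[]
for x in list(range(336,350,2))+list(range(410,450,4))+list(range(476,556,4)):
    c=m[194:210,x];hi=m[208,x]*0+ c[8:12].mean();t=.5*(c[:4].min()+160);i=np.where(c>t)[0]
    i=[k for k in i if k>0 and c[k-1]<=t][-1];U.append((x,194+i-1+(t-c[i-1])/(c[i]-c[i-1])))
U=np.array(U);print(np.polyfit(U[:,0]-430,U[:,1],1),np.round(U,2).tolist())
P=lambda z,pts:np.array([atz(I,x,y,z) for x,y in pts])
e=P(.012,E);print("plate yaw",np.degrees(np.polyfit(e[:,0],e[:,1],1)[0]), np.degrees(np.arctan(np.polyfit(e[:,0],e[:,1],1)[0])))
an=np.arctan(np.polyfit(e[:,0],e[:,1],1)[0]);ux=np.array([np.cos(an),np.sin(an),0]);uy=np.array([-ux[1],ux[0],0]);up=np.array([0,0,1.])
H=np.array([.4946,.2453,0])+.1*ux+.105*up
def res(v):
    q,lat=v;th=q-np.radians(10)
    R=[H+lat*uy+k*(-np.sin(th)*ux+np.cos(th)*up) for k in np.linspace(0.02,.18,50)]
    px=proj(I,R);o=np.argsort(px[:,0]);return np.interp(U[:,0],px[o,0],px[o,1])-U[:,1]
f=least_squares(res,[1.74,.044],loss="soft_l1",f_scale=.2);print(f.x,np.round(f.fun,2))
```

```text
[1.14597505e-02 1.31721655e+02] [[300.0, 130.0], [332.0, 130.73], [364.0, 131.15], [396.0, 131.59], [428.0, 131.56], [460.0, 132.12], [492.0, 132.76], [524.0, 132.63]]
[-5.22584909e-03  1.99946086e+02] [[336.0, 200.52], [338.0, 200.48], [340.0, 200.43], [342.0, 200.2], [344.0, 199.94], [346.0, 200.13], [348.0, 200.27], [410.0, 201.73], [414.0, 200.53], [418.0, 200.02], [422.0, 199.72], [426.0, 199.63], [430.0, 199.59], [434.0, 199.58], [438.0, 199.7], [442.0, 200.04], [446.0, 200.45], [476.0, 199.76], [480.0, 199.82], [484.0, 199.25], [488.0, 199.65], [492.0, 199.59], [496.0, 199.57], [500.0, 199.56], [504.0, 199.56], [508.0, 199.54], [512.0, 199.53], [516.0, 199.47], [520.0, 199.5], [524.0, 199.49], [528.0, 199.34], [532.0, 199.33], [536.0, 199.26], [540.0, 199.35], [544.0, 199.35], [548.0, 199.35], [552.0, 199.33]]
plate yaw 28.897947600596094 26.76474802488833
[1.72179834 0.04626421] [-0.17 -0.13 -0.1   0.13  0.37  0.17  0.02 -1.75 -0.57 -0.09  0.19  0.27
  0.28  0.28  0.14 -0.22 -0.65 -0.1  -0.18  0.37 -0.04 -0.   -0.01 -0.01
 -0.03 -0.03 -0.03  0.   -0.04 -0.05  0.08  0.08  0.12  0.02  0.01 -0.02
 -0.02]
```

```bash
python3 -m jog '[0,0.001,0,0,1,0,0.002,0,0,1,0,0.003,0,0,1,0,0.003,0,0,1,0,0.003,0,0,1,0,0.003,0,0,1]'
python3 - <<'E'
from h import *
import json
I=manip.camera_info("wrist")
im=np.mean([manip.read_camera("wrist").astype(float) for _ in range(3)],0)[:,:,::-1].astype(np.uint8)
cv2.imwrite("pics/wrist21.png",im);json.dump({k:np.array(v).tolist() for k,v in I.items()},open("w21.json","w"))
crop("pics/wrist21.png","pics/wrist21c.png",320,130,240,150,3.3)
for n in ["side","scene"]:
    im=np.mean([manip.read_camera(n).astype(float) for _ in range(6)],0)[:,:,::-1].astype(np.uint8)
    cv2.imwrite(f"pics/{n}21.png",im)
    crop(f"pics/{n}21.png",f"pics/{n}21c.png",220 if n=="side" else 218,175 if n=="side" else 185,50,45,13)
s=manip.state();print(s["clock"],s["ee_pos"],s["wrist_force"],s["width"])
im=cv2.imread("pics/wrist21.png").astype(float);m=im.min(2);U=[]
for x in list(range(336,350,2))+list(range(420,440,4))+list(range(488,556,4)):
    c=m[194:210,x];t=.5*(c[:4].min()+160);i=np.where(c>t)[0]
    i=[k for k in i if k>0 and c[k-1]<=t][-1];U.append((x,194+i-1+(t-c[i-1])/(c[i]-c[i-1])))
U=np.array(U);print(np.round(U[:,1],1))
from scipy.optimize import least_squares
for yaw in (26.5,26.76,27):
    an=np.radians(yaw);ux=np.array([np.cos(an),np.sin(an),0]);uy=np.array([-ux[1],ux[0],0]);up=np.array([0,0,1.])
    H=np.array([.4946,.2453,0])+.1*ux+.105*up
    def res(v):
        q,lat=v;th=q-np.radians(10)
        px=proj(I,[H+lat*uy+k*(-np.sin(th)*ux+np.cos(th)*up) for k in np.linspace(0.02,.18,50)]);o=np.argsort(px[:,0]);return np.interp(U[:,0],px[o,0],px[o,1])-U[:,1]
    f=least_squares(res,[1.74,.044],loss="soft_l1",f_scale=.2);print(yaw,f.x,f.cost)
E
```

```text
clock: 23.6
ee_pos: [0.4138, 0.2051, 0.0796]
tcp_rot: [-90.1, 0.1, -63.2]
wrist_force: [-13.5, -4.3, 20.1]
width: 0.0154
24.35 [0.41382195 0.20510059 0.07962611] [-13.23683205  -3.83021192  20.92148212] 0.015773548838570104
[200.6 200.6 200.6 200.4 200.4 200.4 200.5 201.3 201.1 201.1 200.9 200.8
 200.4 200.6 200.6 200.6 200.6 200.6 200.6 200.6 200.5 200.6 200.5 200.5
 200.6 200.5 200.5 200.6 200.6]
26.5 [1.72276727 0.04675241] 0.3691160447063301
26.76 [1.73678085 0.04629755] 0.36911674401791844
27 [1.74971977 0.04587854] 0.3691087873642062
```

View pics/wrist21.png

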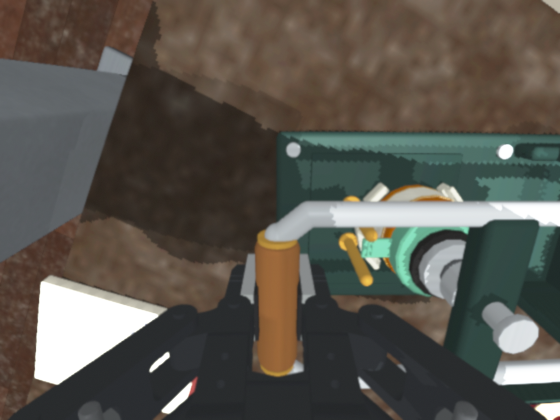

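View pics/side21c.png

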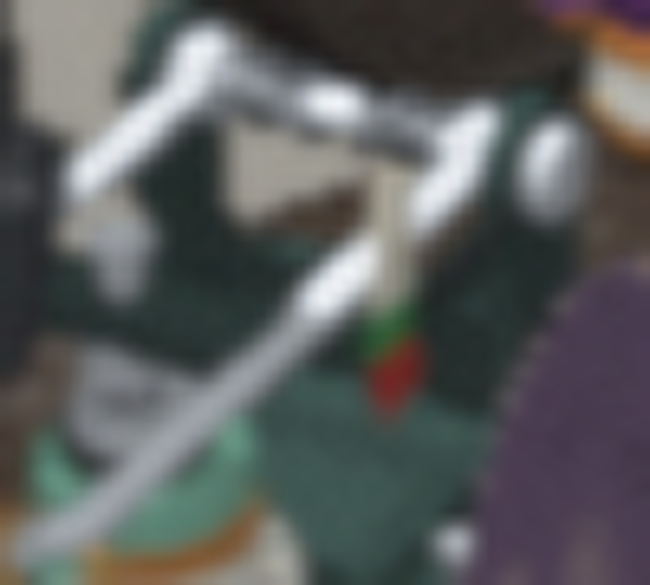

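View pics/scene21c.png

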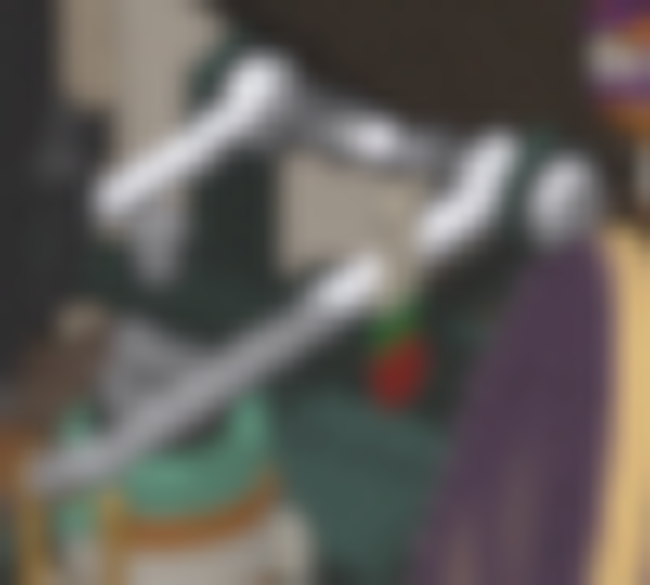

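View pics/wrist21c.png

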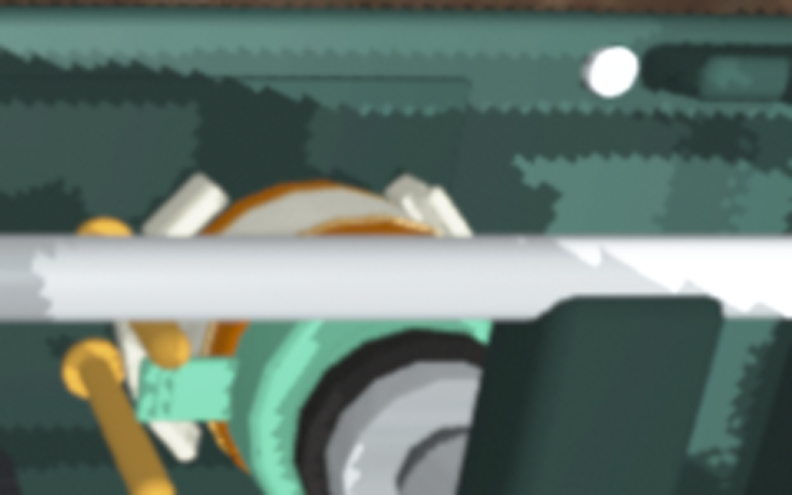

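The tab lies between the two pins, the pot sits in the jaws, the foot is on the lid and the rail is level.

```bash
python3 -m jog '[0,0,0,0,1,0,0,0,0,1,0,0,0,0,1]'
python3 - <<'E'
from bench import manip
print(manip.sign_off()); s=manip.state(); print(s["clock"],s["ee_pos"],s["wrist_force"],s["width"])
E
```

```text
clock: 24.65
ee_pos: [0.4138, 0.2051, 0.0796]
tcp_rot: [-90.1, 0.1, -63.2]
wrist_force: [-13.6, -4.6, 20.4]
width: 0.0154
the job is handed in; nothing more can be done
None
the job is handed in; nothing more can be done
```

I stood the honey pot in the nest with its tab between the pins and let go of it. I then gripped the wooden bar, swung the press arm down and handed the job in at 24.65 s, still holding the arm with a 110 N grip. No verdict was reported.

**Pot placement:** After release the pot measured about 1.4 mm from the nest centre, with the tab about 1° off the press axis. In the last wrist picture the tab is between the pins, the pot is in the jaws and the foot is on the lid.

**Arm angle:** The wrist-camera rail fit gave about 1.737 rad; the press axis being 0.25° off would change that by about 0.015 rad. Before the last 3 mm downward move, worth about 0.016 rad, the fixed cameras gave 1.69 to 1.75 and the wrist fit gave 1.722. I could not read the pointer itself against the scale.

**Checks that disagreed:**
- **Bar slip:** the bar slid roughly 8 mm up between the pads while I gripped at 50 N. I raised the grip to 110 N and re-measured the angle from the pictures.
- **Push at the grip:** the wrist read about 20 N upward, against the 15 N expected. I put the difference down to friction of the bar turning in the tight grip, but did not check this separately.
- **Fixed cameras:** they differed from the wrist camera by several millimetres, so I used the wrist camera for positions.
- **Lid and foot force:** I inferred that the lid is fully home, with over 8 N under the foot, from the arm angle and force. Neither was measured directly.
- **Other goods:** I never touched them on purpose, and they looked in place in the pictures, but I did not measure them at the end.

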